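Gauge the notched glass slide and show its label to the camera

ROBOT

A 6-joint arm with a two-finger parallel gripper is mounted at the origin on the work surface. World frame = base frame: x ahead of the robot, y to its left, z up, the work surface at z = 0. Lengths are in m, angles in degrees, forces in N, time in s.
With the tool pointing down it reaches from about 0.4 to 0.825 m from the base axis. Payload 7 kg.
Tool frame: the origin (TCP) lies at the centre of the arm's flange, where the gripper is bolted on; the fingertips stand 178 mm ahead of it and the grasp point (between the pads) lies 159 mm ahead of it; x points along the fingers, y is the direction in which the jaws open and shut, and the axes are right-handed (so a half turn about x gives the same grasp; the last joint's range is limited). The gripper opens to 88 mm and grips with 3 to 60 N. Pads are 19 mm wide; open, the fingers measure 130 mm over their backs; the gripper's body (78 mm by 193 mm) begins 47 mm behind the grasp point.
Start: joints at [82.913, 20.546, 0.682, 0, -70.136, -16.507], TCP at [0.27, 0.619, 0.405] pointing down, gripper open.
Joint ranges: [-176.03, 176.03], [-82.01, 121.73], [-58.28, 71.71], [-173.87, 95.51], [-174.79, -0.11], [-173.66, 173.66]. Speed limits (degrees/s): [136.94, 136.94, 172.46, 180, 180, 180].

INTERFACE

Orientations are given as [roll, pitch, yaw] about the fixed x, y, z axes, in that order (R = Rz(yaw) Ry(pitch) Rx(roll)).
In Python, from plant import ctrl gives the robot as it stands. The module is installed in compiled form; this text tells all that it offers.
- The arm moves only by the shell command python3 -m inch 'ROWS'. ROWS is JSON, one flat list of numbers, 7 for each row, row after row: the shift along the tool's x, y, z in m, then the turn, a rotation vector about the tool's x, y, z in degrees, then the finger opening in m, from 0 to 0.0876. In form: [dx, dy, dz, rx, ry, rz, hand, dx, dy, dz, rx, ry, rz, hand, ...]. A call has 1 to 20 rows; each row shifts and turns the pose as measured when the row begins, along the tool's axes as they then stand; what a row does not reach is not made up. A row lasts 1/8 s, in which the tool goes at most 62.5 mm and 10.7 degrees, less where a joint would pass 70% of its speed; a pose out of reach is approached as far as the arm can. A call with a gripper value outside its range is refused whole. The fingers move at their own pace and stop on an object; the grip force is fixed at half the most. Time passes only in rows, so rows that do not move let the fingers close. It gives the time, the measured TCP pose, the force and the opening at its end, in the units of the state.
- ctrl.get_obs(): the state, without advancing time (a new reading comes with each control period).
- ctrl.snapshot(name): name is "side" or "top"; returns a dict with "color" (420x560x3 uint8, red, green, blue), "depth" (420x560 float32, m along the optical axis (not along the pixel's ray), 0 where there is no reading), "K" (3x3 intrinsics, pixels), "position" and "attitude" of the camera in the world. Camera axes: x right, y up, looking along -z (the intrinsics and any distortion apply to the point x, -y, -z); pixel columns grow to the right and rows downward; lengths in m; the calibration is good to about 2 mm. A picture is of the moment at which its call begins.
- ctrl.close_job(): hands the job in, once; it reports no verdict.
The state is a dict: "clock": time; "joint_pos": joint angles; "qvel": joint speeds; "tau": joint torques, N m; "tool_pos": TCP position; "orientation": TCP orientation; "force": force on the tool from outside, world axes, zero at the start; "moment": the same for the moment, N m; "opening": finger opening in m.
Only numpy, scipy, OpenCV 4.12 (cv2) and the standard library are available. Lean on these libraries where they do the work, as an engineer would, in place of code of your own. Each camera call takes 0.05 s, during which the arm holds its last target.

TASK

Take the glass slide that has a notched corner out of its stand, try it in the steel gauge block by pushing it straight down to the bottom of the slot, and draw it out again. Then hold it up to the small inspection camera: the white frosted label at the notched end centred at the camera's focus point, the label facing the lens, with the notched long edge uppermost and level. Finish while still holding it there in the gripper, steady and touching nothing else; leave the square-cornered slide and the other loose things on the bench where they are.

Things in the scene. Friction and masses are not known exactly. Their poses are not given: they have to be found in the camera images.
- slide: Glass slide 110 mm long, 8 thick, 50 tall, about 0.11 kg, on its long edge in either of two grey stands (22 mm tall, slot 14 deep), turned any way. Origin: centre of its bottom edge face. x along its length to the notched end, y out of the label face, z up its height. The top corner at +x has a 12 x 12 mm square notch. Pinch it across the 8 mm from above, mid-length; the top 24 mm is free to grip.
- label (a point): Centre of the white frosted label (30 mm long, 34 tall) on the slide's +y face: 36 mm from the slide's middle towards the notched end, 19.5 mm above its bottom edge. Axes as the slide. Seen facing the label with the notch on top, the notch is at the upper left.
- blank: The other slide, same glass, size, origin and axes, also with a white frosted patch, but with four square corners (no notch). It stands in the other stand; leave it alone.
- gauge: Fixed steel gauge block, 130 mm long (its x), 50 wide (y), 36 tall. Origin: centre of its underside. A slot open at both ends runs along x through the middle: 10 mm wide, 16 deep (floor 20 mm above the bench), mouth flared at 45 degrees to 18 mm over the top 4 mm. The slide goes in on its bottom long edge, either way round, centred along the slot.
- gauge_floor (a point): Middle of the slot's floor, 20 mm above the bench; axes as the gauge. Fully home, the slide's origin is at this height.
- reader: Fixed inspection camera stand: white base plate 290 x 120 mm, 12 thick, with a flat grey disc 32 mm across; a steel post (20 mm thick, 342 tall) 205 mm beyond the disc along x carries the camera head. Origin: on the bench directly below the disc. x points from the disc to the post (roughly away from the robot), z up.
- reader_cam: The camera head on the post, which looks back and down at 40 degrees below level. Origin: at the focus point. Its x axis runs from the focus point up to the lens (40 degrees above level, towards the post), y is level; the lens front is 158 mm from the focus point along x.
- focus (a point): The focus point in the air, straight above the centre of the grey disc, 150 mm above the bench. The label's centre belongs here, its face square to the line to the lens, so the slide is leaned back 40 degrees from upright, its top edge towards the robot.
- jar: Loose jar with white lid, radius 24 mm, 60 mm tall; origin under its centre. Bystander.
- dish: Loose shallow white dish, radius 30 mm, 14 mm tall; origin under its centre. Bystander.
- collar: Loose aluminium ring, 32 mm across, 14 mm tall; origin under its centre. Bystander.
- screwdriver: Loose screwdriver lying on the bench, 150 mm long, x along it. Bystander.
Mind the look-alikes: they are no part of the job. What is shaped like the slide but brown or pink is not meant. Of the things that look like the gauge, take the one that is farthest to the robot's right at the start.

How it is judged:
By the outcome, as a careful person would: the job done as asked, in the order asked, and still so for the second after the job is handed in, while the arm keeps its last pose, push and grip.
It also fails if it takes over 43 s, if anything falls off the work surface, if the arm or the gripper's body presses on something with over 40 N, if the wrist force passes 120 N, or if a joint passes its speed limit or range.

## Working session

There is one attempt and no reset: what is moved stays moved. The work goes in short steps, Python scripts to look and compute and a shell command to move; the robot and the scene stay as the last step left them, time stands still between calls to the robot, and variables do not carry over. Pictures are saved under pics/ and viewed, and the job is handed in when it is done.

```bash
mkdir -p pics
cat > h.py <<'E'
import numpy as np,cv2
from scipy.spatial.transform import Rotation as R
from plant import ctrl
def snap(n,save):
    s=ctrl.snapshot(n); cv2.imwrite(f'pics/{save}.png',s['color'][:,:,::-1]); np.savez(f'pics/{save}.npz',**{k:np.array(v) for k,v in s.items()}); return s
E
python3 - <<'E'
from h import *
print(ctrl.get_obs())
for n in('side','top'):
    s=snap(n,n+'0'); print({k:v for k,v in s.items() if k not in('color','depth')})
E
```

```text
{'clock': 0.0, 'joint_pos': array([ 8.29123259e+01,  2.05905400e+01,  6.34476884e-01, -1.98630404e-02,
       -7.01343710e+01, -1.65073098e+01]), 'qvel': array([ 0.00311409, -0.0622667 , -0.11786687,  0.06961085, -0.03272109,
       -0.02122253]), 'tau': array([ 1.03595576e-03, -5.82718062e+01,  2.93056369e+01,  6.99696064e+00,
        6.87127031e-03, -1.67577477e-04]), 'tool_pos': array([0.27010165, 0.61839783, 0.40373869]), 'orientation': array([  94.84246168,   89.90765771, -108.75928671]), 'force': array([-0.38606886,  0.13409424, -0.44021606]), 'moment': array([-0.00751949,  0.01328034,  0.00114684]), 'opening': 0.08780367683614285}
{'K': array([[440.07198943,   0.        , 279.64368107],
       [  0.        , 440.07198943, 207.19348335],
       [  0.        ,   0.        ,   1.        ]]), 'position': array([ 0.21409852, -1.08184385,  0.76858993]), 'attitude': array([ 60.47787579,   0.99490039, -10.95506364])}
{'K': array([[412.01436992,   0.        , 277.82413331],
       [  0.        , 412.01436992, 207.98265154],
       [  0.        ,   0.        ,   1.        ]]), 'position': array([0.26077659, 0.00571785, 1.11688673]), 'attitude': array([ 10.264048  ,   0.21751134, -89.11069478])}
```

View pics/side0.png

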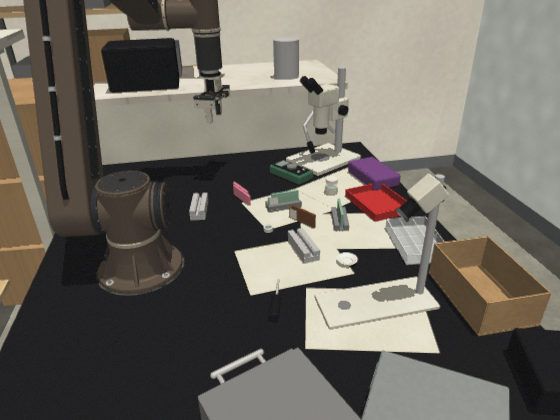

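View pics/top0.png

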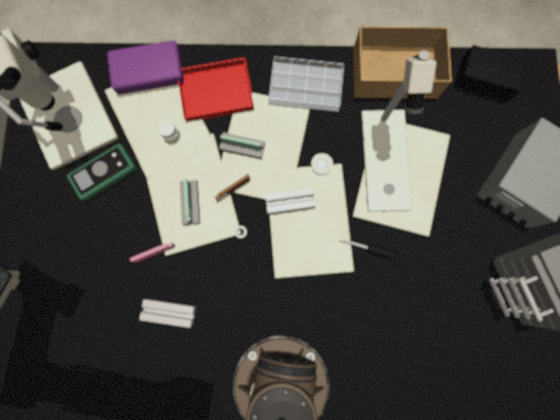

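The side view shows green-tinted slides in stands at (285,200) and (340,213), and gauge-like blocks at (304,245) and (200,206). In the top view the slides are at (242,143) and (188,202), the blocks at (290,202) and (167,313), and the reader disc at (389,188). I'll zoom in next.

Run:
```python
from h import *
t=cv2.imread('pics/top0.png');s=cv2.imread('pics/side0.png')
c=lambda im,x,y,w,h,k:cv2.resize(im[y:y+h,x:x+w],None,fx=k,fy=k,interpolation=cv2.INTER_CUBIC)
cv2.imwrite('pics/z1.png',c(t,160,120,200,110,4))
cv2.imwrite('pics/z2.png',c(s,230,170,140,100,5.7))
```

```text
(no output)
```

View pics/z1.png

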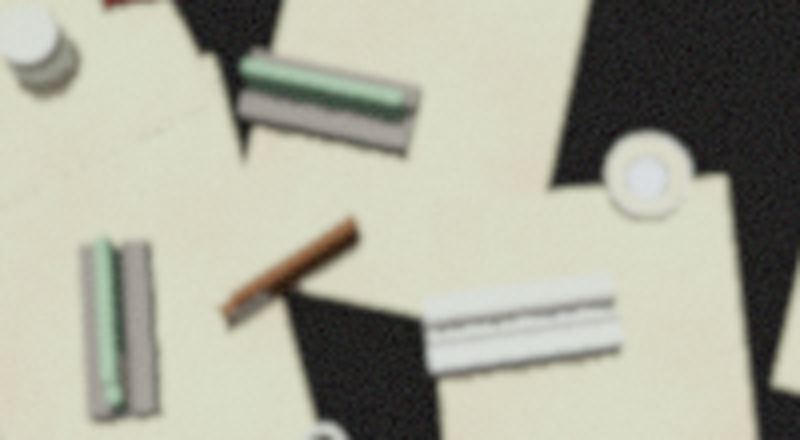

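View pics/z2.png

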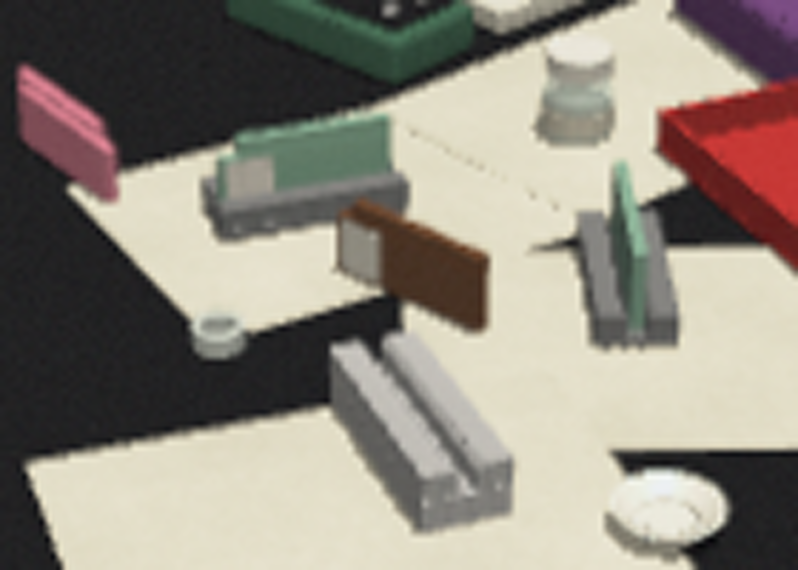

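The notched slide is the one in the left stand, top view (188,202). In the side zoom the notch and label are at the end nearer the robot, and the label faces the side camera. The gauge is the block at top (290,202). Next I'll measure their positions.

```bash
cat >> h.py <<'E'
class Cam:
    def __init__(s,f):
        d=np.load(f'pics/{f}.npz'); s.K=d['K'];s.p=d['position'];s.R=R.from_euler('xyz',d['attitude'],degrees=True).as_matrix();s.D=d['depth'];s.C=d['color']
    def cloud(s):
        v,u=np.mgrid[:420,:560]; z=s.D
        c=np.stack([(u-s.K[0,2])/s.K[0,0]*z,-(v-s.K[1,2])/s.K[1,1]*z,-z],-1)
        return c@s.R.T+s.p
    def proj(s,P):
        c=(np.atleast_2d(P)-s.p)@s.R; z=-c[:,2]
        return np.stack([s.K[0,0]*c[:,0]/z+s.K[0,2],-s.K[1,1]*c[:,1]/z+s.K[1,2]],1)
    def ray(s,u,v):
        d=np.array([(u-s.K[0,2])/s.K[0,0],-(v-s.K[1,2])/s.K[1,1],-1])@s.R.T
        return d/np.linalg.norm(d)
    def atz(s,u,v,z):
        d=s.ray(u,v); return s.p+d*(z-s.p[2])/d[2]
def tri(A,a,B,b):
    d,e=A.ray(*a),B.ray(*b); M=np.stack([d,-e],1); t=np.linalg.lstsq(M,B.p-A.p,rcond=None)[0]
    P,Q=A.p+d*t[0],B.p+e*t[1]; return (P+Q)/2,np.linalg.norm(P-Q)
E
python3 - <<'E'
from h import *
np.set_printoptions(precision=4,suppress=True)
print(R.from_euler('xyz',ctrl.get_obs()['orientation'],degrees=True).as_matrix())
for f in('top0','side0'):
    c=Cam(f);P=c.cloud();C=c.C.astype(int)
    ok=c.D>0
    bench=ok&(abs(P[...,2])<.02)&(P[...,0]>.1)&(P[...,0]<.8)&(abs(P[...,1])<.5)
    print(f,ok.mean(),'bench z',np.median(P[bench][:,2]),P[bench][:,2].std())
    g=ok&(C[...,1]>C[...,0]+15)&(C[...,1]>C[...,2]+5)&(P[...,2]>.02)&(P[...,2]<.08)&(P[...,0]<.9)
    n,l,st,ce=cv2.connectedComponentsWithStats(g.astype(np.uint8))
    for i in range(1,n):
        if st[i,4]>15:
            Q=P[l==i]; print(ce[i],st[i,4],Q.mean(0),Q.min(0),Q.max(0))
c=Cam('top0');P=c.cloud()
print('disc',P[188,389],'gauge',[P[v,u] for v,u in((195,290),(202,290),(207,290))])
E
```

```text
[[-0.0004 -0.4003 -0.9164]
 [-0.0014 -0.9164  0.4003]
 [-1.      0.0014 -0.0001]]
top0 0.9959056122448979 bench z 0.0015947558260496209 0.003858129037201053
[239.5983 141.2821] 234 [0.6361 0.1193 0.0501] [0.6234 0.0635 0.0236] [0.6527 0.1721 0.0644]
[102.9519 172.3527] 811 [0.5481 0.4891 0.0349] [0.4744 0.4073 0.02  ] [0.6319 0.5871 0.0445]
[186.6467 198.9674] 184 [0.4741 0.2536 0.0528] [0.4195 0.2457 0.0244] [0.5249 0.263  0.0659]
side0 0.9961267006802721 bench z 0.0006648722783874073 0.004471411924271079
[291.1627 172.996 ] 252 [0.545  0.4593 0.0307] [0.4742 0.4055 0.0203] [0.6289 0.5474 0.042 ]
[285.8826 195.9043] 230 [0.4819 0.2524 0.0431] [0.421  0.2432 0.0202] [0.5244 0.2649 0.0612]
[340.5342 211.2466] 73 [0.6314 0.0984 0.0495] [0.62   0.0586 0.0205] [0.6589 0.1684 0.0613]
disc [ 0.5209 -0.2913  0.0126] gauge [array([ 0.4919, -0.0192,  0.0379]), array([ 0.4733, -0.0195,  0.0351]), array([ 0.4592, -0.0195,  0.0382])]
```

Run:
```python
from h import *
np.set_printoptions(precision=4,suppress=True)
def line(Q):
    vx,vy,x0,y0=cv2.fitLine(Q[:,:2].astype(np.float32),cv2.DIST_HUBER,0,.001,.001).ravel(); return np.degrees(np.arctan2(vy,vx)),x0,y0
for f in('top0','side0'):
    c=Cam(f);P=c.cloud();C=c.C.astype(int)
    box=lambda x0,x1,y0,y1,z0,z1:(c.D>0)&(P[...,0]>x0)&(P[...,0]<x1)&(P[...,1]>y0)&(P[...,1]<y1)&(P[...,2]>z0)&(P[...,2]<z1)
    m=box(.40,.545,.22,.29,.03,.075); Q=P[m]
    print(f,'slide',m.sum(),line(Q),Q.min(0),Q.max(0),np.percentile(Q[:,2],[50,90,98]))
    mt=box(.40,.545,.22,.29,.05,.075);Q=P[mt];print('  top part',line(Q),Q.min(0),Q.max(0),(Q[:,0].min()+Q[:,0].max())/2)
    m=box(.43,.52,-.11,.07,.028,.05); Q=P[m]
    r=cv2.minAreaRect(Q[:,:2].astype(np.float32)*1000); print('gauge',m.sum(),r,np.median(Q[:,2]))
    m=box(.40,.545,.20,.30,.012,.03); Q=P[m]
    r=cv2.minAreaRect(Q[:,:2].astype(np.float32)*1000); print('stand',m.sum(),r,np.median(Q[:,2]))
    m=box(.43,.85,-.42,-.2,.007,.018)&(C.min(-1)>60); Q=P[m]
    r=cv2.minAreaRect(Q[:,:2].astype(np.float32)*1000); print('plate',m.sum(),r,np.median(Q[:,2]))
    m=box(.45,.9,-.42,-.2,.1,.22); Q=P[m]; print('post',m.sum(),np.median(Q,0),Q.min(0),Q.max(0))
    m=box(.45,1,-.45,-.15,.22,.5); Q=P[m]; print('head',m.sum(),np.median(Q,0),Q.min(0),Q.max(0))
    im=cv2.resize(c.C[150:240,340:440] if f=='top0' else c.C[270:330,300:450],None,fx=5,fy=5,interpolation=cv2.INTER_CUBIC)
    cv2.imwrite(f'pics/disc_{f}.png',im[:,:,::-1])
```

```text
top0 slide 219 (np.float32(7.070719), np.float32(0.47303987), np.float32(0.25257185)) [0.4192 0.2457 0.0302] [0.529  0.2647 0.0659] [0.0552 0.0608 0.0635]
  top part (np.float32(6.0953794), np.float32(0.47857368), np.float32(0.2550583)) [0.4235 0.2473 0.05  ] [0.529  0.2647 0.0659] 0.47623982426929395
gauge 758 ((480.6360778808594, -18.857009887695312), (50.76138687133789, 129.76922607421875), 8.94442367553711) 0.0366696511308211
stand 570 ((474.5187072753906, 255.13844299316406), (121.14351654052734, 47.731956481933594), 6.025259971618652) 0.022796449486277348
plate 4241 ((639.9315795898438, -319.8742370605469), (419.02008056640625, 195.33868408203125), 0.9435858726501465) 0.013067322909529056
post 293 [ 0.7209 -0.2745  0.1303] [ 0.7125 -0.4199  0.1   ] [ 0.8967 -0.2     0.2184]
head 1450 [ 0.6847 -0.2772  0.3152] [ 0.6301 -0.3077  0.2206] [ 0.7411 -0.2553  0.3463]
side0 slide 237 (np.float32(6.3305945), np.float32(0.46482265), np.float32(0.25020325)) [0.416  0.2407 0.0301] [0.5244 0.2649 0.0612] [0.0447 0.0579 0.0599]
  top part (np.float32(6.6933436), np.float32(0.47565624), np.float32(0.2519756)) [0.4285 0.2432 0.0505] [0.5244 0.2649 0.0612] 0.47647687238469755
gauge 408 ((477.619873046875, -21.637229919433594), (53.19472122192383, 136.24172973632812), 8.853569030761719) 0.0352225356510632
stand 245 ((471.5986633300781, 250.56369018554688), (121.31941986083984, 58.22026824951172), 4.026848316192627) 0.020921742264975784
plate 3738 ((624.9561767578125, -285.85552978515625), (339.8677978515625, 133.11744689941406), 4.33380651473999) 0.012239855690777346
post 435 [ 0.7187 -0.2896  0.15  ] [ 0.7101 -0.416   0.1   ] [ 0.8867 -0.2025  0.2197]
head 1477 [ 0.6879 -0.2981  0.302 ] [ 0.6263 -0.3125  0.22  ] [ 0.7397 -0.26    0.344 ]
```

View pics/disc_top0.png

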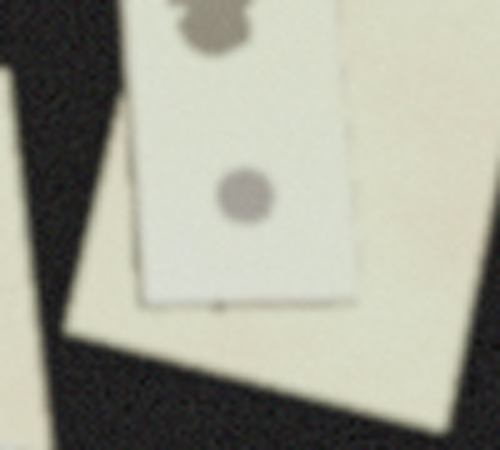

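View pics/disc_side0.png

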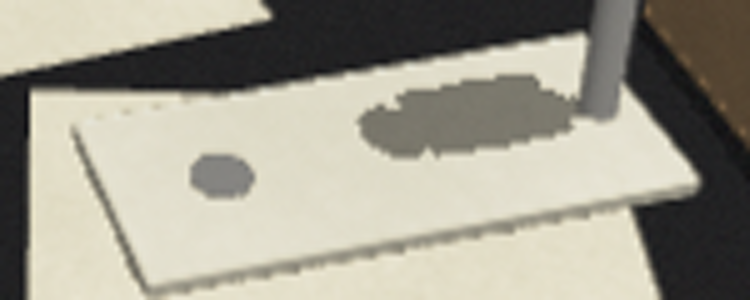

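Run:
```python
from h import *
np.set_printoptions(precision=4,suppress=True)
T,S=Cam('top0'),Cam('side0'); h=-.4
print('disc',T.atz(389+h,189.2+h,.012),S.atz(344.4+h,305.2+h,.012),tri(T,(389+h,189.2+h),S,(344.4+h,305.2+h)))
# plate corners
print('plate top', [T.atz(u+h,v+h,.012)[:2] for u,v in((368,210.4),(411,210),(364.5,110))])
print('plate side',[S.atz(u+h,v+h,.012)[:2] for u,v in((315,295.6),(330,327.5),(439.5,307),(417,277))])
# line fits on plate long edges: left edge in top, edge in side by gradient
c=T
# head and post direction
for c in(T,S):
    P=c.cloud();m=(c.D>0)&(P[...,0]>.6)&(P[...,0]<.76)&(P[...,1]>-.33)&(P[...,1]<-.24)&(P[...,2]>.03)&(P[...,2]<.2);Q=P[m];print('post',m.sum(),np.percentile(Q,[5,50,95],axis=0))
# gauge overlay + slide overlay
def wire(im,c,pts,edges,col,k,ox,oy):
    p=(c.proj(pts)+.5-[ox,oy])*k
    for a,b in edges: cv2.line(im,tuple(np.int32(p[a]*8)),tuple(np.int32(p[b]*8)),col,1,cv2.LINE_AA,3)
def prism(poly,y0,y1): # poly in x,z
    n=len(poly);pts=[(x,y0,z) for x,z in poly]+[(x,y1,z) for x,z in poly]
    e=[(i,(i+1)%n) for i in range(n)]; e+= [(a+n,b+n) for a,b in e]+[(i,i+n) for i in range(n)]
    return np.array(pts),e
def place(pts,x,y,z,yaw): return pts@R.from_euler('z',yaw,degrees=True).as_matrix().T+[x,y,z]
sl,se=prism([(-.055,0),(.055,0),(.055,.038),(.043,.038),(.043,.05),(-.055,.05)],-.004,.004)
gb,ge=prism([(-.025,0),(.025,0),(.025,.036),(.009,.036),(.005,.032),(.005,.02),(-.005,.02),(-.005,.032),(-.009,.036),(-.025,.036)],-.065,.065)
gb=np.stack([-gb[:,1],gb[:,0],gb[:,2]],1)
pl,pe=prism([(-.0,0.012),(.205,.012)],-.06,.06)
import json
for c,n,ox,oy in((T,'t',180,170),(S,'s',245,180)):
    k=6; w,hh=(130,60) if n=='t' else(85,80)
    if n=='s':k=7
    im=cv2.resize(np.ascontiguousarray(c.C[oy:oy+hh,ox:ox+w,::-1]),None,fx=k,fy=k,interpolation=cv2.INTER_CUBIC)
    wire(im,c,place(sl,.4735,.253,.008,186.4),se,(0,0,255),k,ox,oy)
    wire(im,c,place(gb,.4795,-.0195,0,98.9),ge,(255,0,0),k,ox,oy)
    cv2.imwrite(f'pics/w_{n}.png',im)
```

```text
disc [ 0.5188 -0.2903  0.012 ] [ 0.518  -0.2887  0.012 ] (array([ 0.518 , -0.2899,  0.0132]), np.float64(0.0009269466800225716))
plate top [array([ 0.4588, -0.2313]), array([ 0.4617, -0.3482]), array([ 0.7489, -0.2281])]
plate side [array([ 0.4556, -0.2385]), array([ 0.4611, -0.3546]), array([ 0.7451, -0.3438]), array([ 0.7445, -0.2233])]
post 253 [[ 0.7141 -0.2866  0.0407]
 [ 0.717  -0.2761  0.1257]
 [ 0.7253 -0.2712  0.1916]]
post 483 [[ 0.7115 -0.2933  0.0394]
 [ 0.7167 -0.2895  0.1201]
 [ 0.7275 -0.281   0.1914]]
```

View pics/w_t.png

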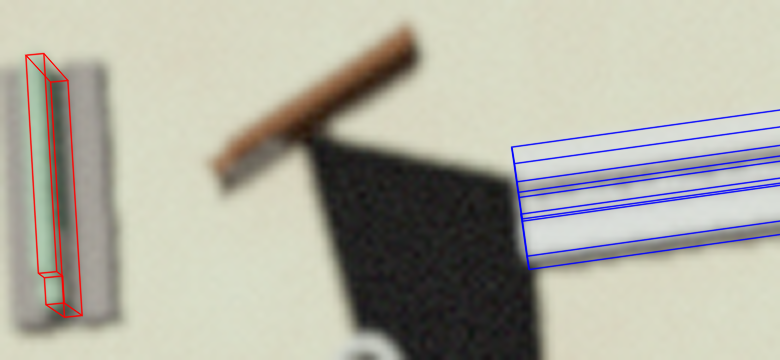

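View pics/w_s.png

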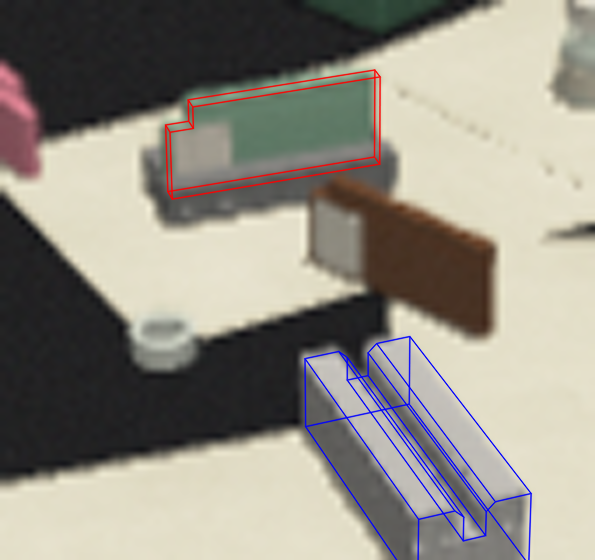

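```bash
cat >> h.py <<'E'
np.set_printoptions(precision=4,suppress=True)
def cur():
    o=ctrl.get_obs(); return np.array(o['tool_pos']),R.from_euler('xyz',o['orientation'],degrees=True),o
G=np.array([.159,0,0])
def togo(gp,Rt,rowmm=50,rowdeg=10):
    """gp: target grasp point world; Rt target rotation (Rotation). prints total turn/shift in current tool axes"""
    p,r,o=cur(); t=np.array(gp)-Rt.apply(G)
    d=r.inv().apply(t-p); rv=(r.inv()*Rt).as_rotvec(degrees=True)
    print('clock',o['clock'],'tcp',p,'grasp',p+r.apply(G),'open',round(o['opening'],4),'F',o['force'],'J',o['joint_pos'])
    print('shift tool mm',d*1000,'turn deg',rv,'| world mm',(t-p)*1000)
def down(yawy): # tool x down, tool y at world yaw
    y=np.array([np.cos(np.radians(yawy)),np.sin(np.radians(yawy)),0]);x=np.array([0,0,-1.]);return R.from_matrix(np.stack([x,y,np.cross(x,y)],1))
E
python3 -m inch '[0,0,0,10.5,0,0,0.05, 0,0,0,10.5,0,0,0.05, 0,0,0,10.5,0,0,0.05, 0,0,0,10.5,0,0,0.05, 0,0,0,10.5,0,0,0.05, 0,0,0,10.5,0,0,0.05, 0,0,0,10.5,0,0,0.05, 0,0,0,10.5,0,0,0.05, 0,0,0,10.5,0,0,0.05, 0,0,0,10.5,0,0,0.05]'
python3 - <<'E'
from h import *
togo([.4735,.2535,.148],down(96.4))
E
```

```text
clock: 1.35
tool_pos: [0.2696, 0.6174, 0.3979]
orientation: [-157.3, 89.3, -108.4]
force: [-0.6, 0.2, 0.1]
opening: 0.0501
clock 1.35 tcp [0.2696 0.6174 0.3979] grasp [0.269  0.6156 0.239 ] open 0.0501 F [-0.5574  0.2419  0.0798] J [  82.9114   20.8691    0.3335   -0.1405  -70.1265 -123.957 ]
shift tool mm [  94.245  -392.4584 -139.2308] turn deg [42.5054 -0.4972  0.4796] | world mm [ 203.9088 -363.926   -90.9396]
```

```bash
python3 -m inch '[0.005,-0.049,-0.0174,0,0,0,0.05, 0.005,-0.049,-0.0174,0,0,0,0.05, 0.005,-0.049,-0.0174,0,0,0,0.05, 0.005,-0.049,-0.0174,0,0,0,0.05, 0.005,-0.049,-0.0174,0,0,0,0.05, 0.005,-0.049,-0.0174,0,0,0,0.05, 0.005,-0.049,-0.0174,0,0,0,0.05, 0.005,-0.049,-0.0174,0,0,0,0.05, 0,0,0,10.5,0,0,0.05, 0,0,0,10.5,0,0,0.05, 0,0,0,10.5,0,0,0.05, 0,0,0,10.5,0,0,0.05]'
python3 - <<'E'
from h import *
togo([.4735,.2535,.148],down(96.4))
E
```

```text
clock: 2.85
tool_pos: [0.4767, 0.2405, 0.3557]
orientation: [-122.1, 88.9, -116.1]
force: [-0.8, -0.6, -0.6]
opening: 0.0502
clock 2.85 tcp [0.4767 0.2405 0.3557] grasp [0.4753 0.2377 0.1968] open 0.0502 F [-0.7767 -0.6246 -0.6069] J [  47.943     9.8146  -20.9253    0.3532  -60.3358 -132.1887]
shift tool mm [48.5327 14.1084 -1.335 ] turn deg [-0.468  -0.5974  0.9453] | world mm [ -3.2039  13.0426 -48.7429]
```

```bash
python3 -m inch '[0.02,0.0141,-0.0013,-0.5,-0.6,0.9,0.05, 0.02,0,0,0,0,0,0.05, 0,0,0,0,0,0,0.05]'
python3 - <<'E'
from h import *
togo([.4735,.2535,.048],down(96.4))
a=snap('top','t1');b=snap('side','s1')
k=lambda im,x,y,w,h:cv2.resize(np.ascontiguousarray(im[y:y+h,x:x+w,::-1]),None,fx=5,fy=5,interpolation=cv2.INTER_CUBIC)
im=np.hstack([k(a['color'],140,150,80,100),k(b['color'],240,130,80,100)]);cv2.imwrite('pics/c1.png',im)
E
```

```text
clock: 3.22
tool_pos: [0.4735, 0.2539, 0.3143]
orientation: [-123.9, 90.0, -117.7]
force: [-0.0, -1.0, 0.9]
opening: 0.05
clock 3.225 tcp [0.4735 0.2539 0.3143] grasp [0.4735 0.2538 0.1553] open 0.05 F [-0.0288 -0.9519  0.8563] J [  49.1215   12.1934  -23.8319    0.012   -54.0161 -132.8961]
shift tool mm [107.2567  -0.3576  -0.0093] turn deg [-0.1676 -0.0238  0.0353] | world mm [  -0.0074   -0.4271 -107.2564]
```

View pics/c1.png

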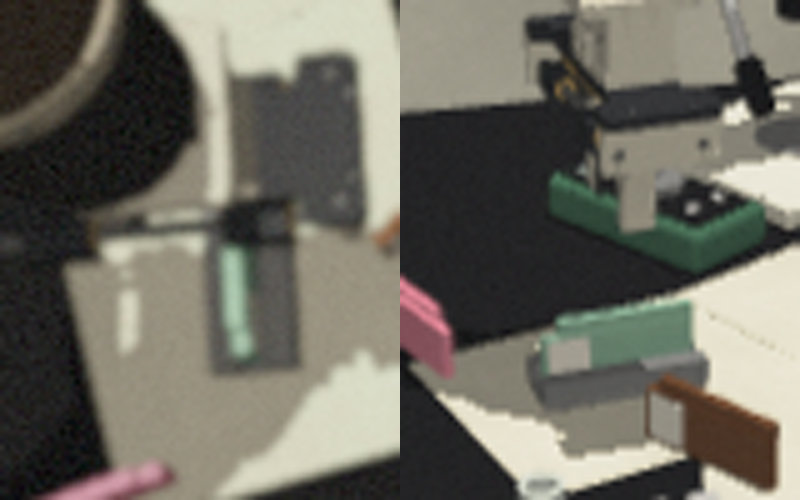

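```bash
python3 -m inch '[0.03,0,0,0,0,0,0.05, 0.03,0,0,0,0,0,0.05, 0.02,0,0,0,0,0,0.05, 0.015,0,0,0,0,0,0.05, 0,0,0,0,0,0,0.05]'
python3 - <<'E'
from h import *
togo([.4735,.2535,.049],down(96.4))
b=snap('side','s2')
cv2.imwrite('pics/c2.png',cv2.resize(np.ascontiguousarray(b['color'][150:250,230:350,::-1]),None,fx=5,fy=5,interpolation=cv2.INTER_CUBIC))
E
```

```text
clock: 3.95
tool_pos: [0.4767, 0.2561, 0.2237]
orientation: [32.5, 89.4, 38.8]
force: [0.4, -0.2, 1.0]
opening: 0.0503
clock 3.95 tcp [0.4767 0.2561 0.2237] grasp [0.4781 0.2573 0.0647] open 0.0503 F [ 0.3887 -0.2191  1.0148] J [  49.058    18.7815  -29.339     0.1755  -41.2429 -132.8905]
shift tool mm [15.6093 -2.3763 -3.5755] turn deg [-0.1012  0.5463 -0.3468] | world mm [ -3.1555  -2.6437 -15.6568]
```

View pics/c2.png

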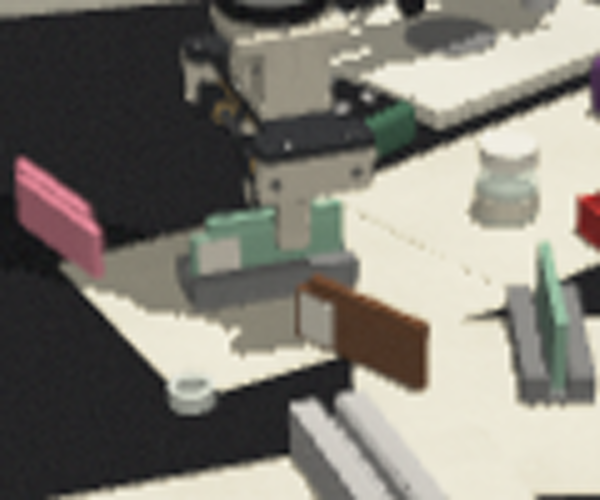

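```bash
python3 -m inch '[0.008,-0.0024,-0.0036,-0.1,0.5,-0.3,0.05, 0.007,0,0,0,0,0,0.05, 0,0,0,0,0,0,0.05]'
python3 - <<'E'
from h import *
togo([.4735,.2535,.049],down(96.4))
E
```

```text
clock: 4.38
tool_pos: [0.4739, 0.254, 0.2102]
orientation: [40.8, 89.7, 47.2]
force: [-0.3, -0.2, 0.3]
opening: 0.0499
clock 4.375 tcp [0.4739 0.254  0.2102] grasp [0.4745 0.2546 0.0512] open 0.0499 F [-0.2995 -0.1995  0.3023] J [  49.09     19.7304  -30.235     0.0144  -39.755  -132.6696]
shift tool mm [ 2.2121 -0.453  -0.4918] turn deg [ 0.0314  0.2118 -0.1828] | world mm [-0.4307 -0.4973 -2.2154]
```

```bash
python3 -m inch '[0.0015,-0.0004,-0.0005,0,0.2,-0.2,0.03, 0,0,0,0,0,0,0.016, 0,0,0,0,0,0,0.012]'
python3 - <<'E'
from h import *
togo([.4735,.2535,.049],down(96.4))
E
python3 -m inch '[0,0,0,0,0,0,0, 0,0,0,0,0,0,0,0,0,0,0,0,0,0]'
python3 - <<'E'
from h import *
togo([.4735,.2535,.049],down(96.4));print(ctrl.get_obs()['moment'])
a=snap('top','t3');b=snap('side','s3')
cv2.imwrite('pics/c3.png',cv2.resize(np.ascontiguousarray(b['color'][150:250,230:350,::-1]),None,fx=5,fy=5,interpolation=cv2.INTER_CUBIC))
E
```

```text
clock: 4.75
tool_pos: [0.4736, 0.2537, 0.209]
orientation: [-17.2, 90.0, -10.8]
force: [0.2, -0.1, 0.5]
opening: 0.0253
clock 4.75 tcp [0.4736 0.2537 0.209 ] grasp [0.4737 0.2537 0.05  ] open 0.0253 F [ 0.1934 -0.1075  0.5197] J [  49.1015   19.8648  -30.2525    0.046   -39.8655 -132.697 ]
shift tool mm [ 1.0129 -0.1896 -0.1627] turn deg [0.0398 0.0326 0.0101] | world mm [-0.1398 -0.2068 -1.013 ]
clock: 5.12
tool_pos: [0.4736, 0.2546, 0.2091]
orientation: [51.4, 89.9, 57.8]
force: [-0.2, -0.1, -0.5]
opening: 0.0076
clock 5.125 tcp [0.4736 0.2546 0.2091] grasp [0.4739 0.255  0.0501] open 0.0076 F [-0.2146 -0.1317 -0.5301] J [  49.1493   19.8611  -30.2062   -0.0353  -39.7846 -132.7047]
shift tool mm [ 1.1097 -1.0959 -0.2576] turn deg [ 0.0175  0.0934 -0.1171] | world mm [-0.1319 -1.1154 -1.1124]
[ 0.2353 -0.0148 -0.023 ]
```

View pics/c3.png

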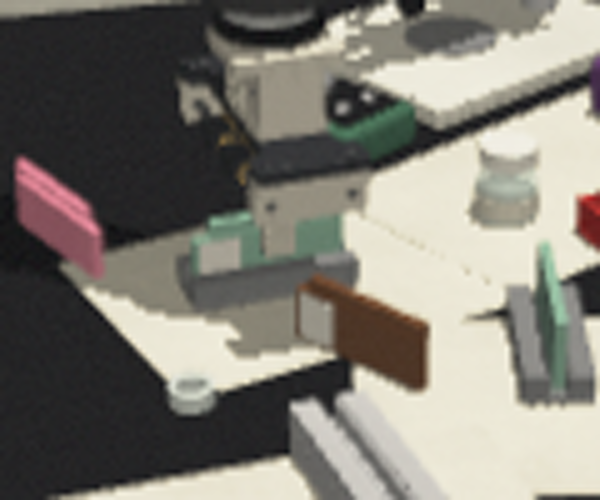

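```bash
python3 -m inch '[-0.01,0,0,0,0,0,0, -0.02,0,0,0,0,0,0, -0.03,0,0,0,0,0,0, -0.04,0,0,0,0,0,0, -0.03,0,0,0,0,0,0, 0,0,0,0,0,0,0]'
python3 - <<'E'
from h import *
togo([.4795,-.0195,.15],down(188.9))
a=snap('top','t4');b=snap('side','s4')
k=lambda im,x,y,w,h:cv2.resize(np.ascontiguousarray(im[y:y+h,x:x+w,::-1]),None,fx=5,fy=5,interpolation=cv2.INTER_CUBIC)
im=np.hstack([k(a['color'],140,150,80,100),k(b['color'],240,110,80,100)]);cv2.imwrite('pics/c4.png',im)
E
```

```text
clock: 5.98
tool_pos: [0.4731, 0.2524, 0.3457]
orientation: [-91.2, 89.9, -84.8]
force: [-0.4, -0.9, -1.4]
opening: 0.0077
clock 5.975 tcp [0.4731 0.2524 0.3457] grasp [0.4731 0.2521 0.1867] open 0.0077 F [-0.3608 -0.915  -1.4139] J [  49.0708   10.2829  -21.6725    0.0937  -58.1211 -132.6851]
shift tool mm [  37.2207 -270.8387  -24.1118] turn deg [-92.4648  -0.0908   0.0834] | world mm [   6.4018 -271.9056  -36.6983]
```

View pics/c4.png

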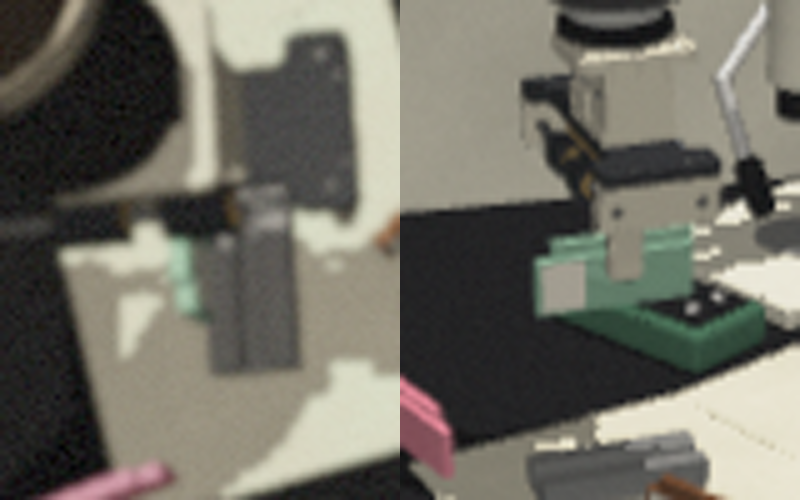

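```bash
cat >> h.py <<'E'
def prism(poly,y0,y1):
    n=len(poly);pts=[(x,y0,z) for x,z in poly]+[(x,y1,z) for x,z in poly]
    e=[(i,(i+1)%n) for i in range(n)]; e+= [(a+n,b+n) for a,b in e]+[(i,i+n) for i in range(n)]
    return np.array(pts),e
sl,se=prism([(-.055,0),(.055,0),(.055,.038),(.043,.038),(.043,.05),(-.055,.05)],-.004,.004)
gb,ge=prism([(-.025,0),(.025,0),(.025,.036),(.009,.036),(.005,.032),(.005,.02),(-.005,.02),(-.005,.032),(-.009,.036),(-.025,.036)],-.065,.065)
gb=np.stack([-gb[:,1],gb[:,0],gb[:,2]],1)
lab=np.array([(.021,.004,.0025),(.051,.004,.0025),(.051,.004,.0365),(.021,.004,.0365)]);le=[(0,1),(1,2),(2,3),(3,0)]
def wire(im,c,pts,edges,col,k,ox,oy):
    p=(c.proj(pts)+.5-[ox,oy])*k
    for a,b in edges: cv2.line(im,tuple(np.int32(p[a]*8)),tuple(np.int32(p[b]*8)),col,1,cv2.LINE_AA,3)
# slide frame in tool: slide x,y,z expressed: z=-toolx ; toolside: slide y = -tool y
def slidepose(g,dx=0,zg=.042,pitch=0):
    p,r,o=g
    M=np.array([[0,0,-1],[0,-1,0],[-1,0,0.]]) # columns = slide x,y,z in tool axes
    Rs=r.as_matrix()@M@R.from_euler('y',pitch,degrees=True).as_matrix()
    gp=p+r.apply(G)
    return Rs,gp-Rs@np.array([dx,0,zg])
def over(f,ox,oy,w,h,k,items,out):
    c=Cam(f); im=cv2.resize(np.ascontiguousarray(c.C[oy:oy+h,ox:ox+w,::-1]),None,fx=k,fy=k,interpolation=cv2.INTER_CUBIC)
    for pts,e,col in items: wire(im,c,pts,e,col,k,ox,oy)
    cv2.imwrite(out,im)
E
python3 - <<'E'
from h import *
Rs,o=slidepose(cur()); print(Rs,o)
it=[(sl@Rs.T+o,se,(0,0,255)),(lab@Rs.T+o,le,(255,0,0))]
over('s4',250,140,70,50,10,it,'pics/o4s.png')
over('t4',150,180,60,45,10,it,'pics/o4t.png')
E
```

```text
[[-0.9938  0.1116  0.003 ]
 [-0.1115 -0.9938  0.0043]
 [ 0.0034  0.0039  1.    ]] [0.4719 0.2511 0.1421]
```

View pics/o4s.png

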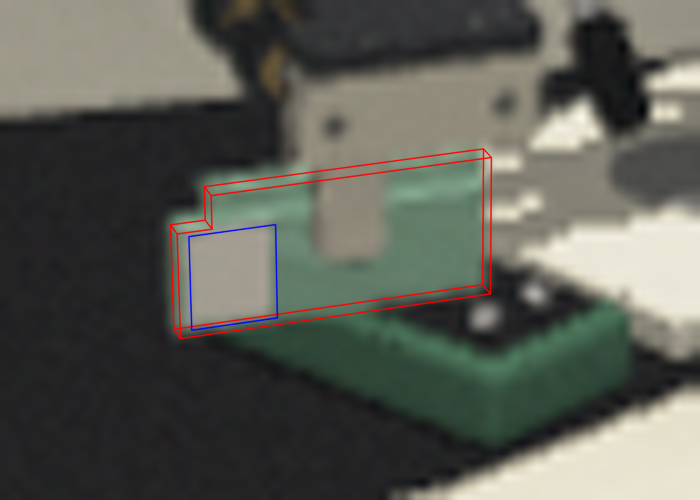

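View pics/o4t.png

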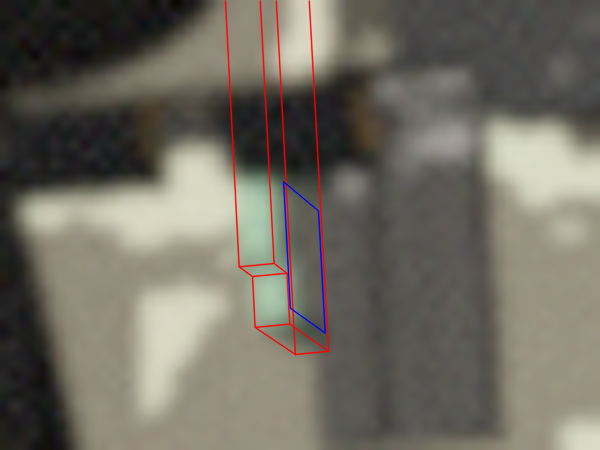

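```bash
python3 -m inch '[-0.0005,0,0,-10.3,0,0,0,-0.0005,0,0,-10.3,0,0,0,-0.0005,0,0,-10.3,0,0,0,-0.0005,0,0,-10.3,0,0,0,-0.0005,0,0,-10.3,0,0,0,-0.0005,0,0,-10.3,0,0,0,-0.0005,0,0,-10.3,0,0,0,-0.0005,0,0,-10.3,0,0,0,-0.0005,0,0,-10.3,0,0,0]'
python3 - <<'E'
from h import *
togo([.4795,-.0195,.15],down(188.9))
E
```

```text
clock: 7.2
tool_pos: [0.4691, 0.2477, 0.3355]
orientation: [124.7, 88.2, -133.3]
force: [0.6, 0.6, -1.5]
opening: 0.008
clock 7.2 tcp [0.4691 0.2477 0.3355] grasp [0.4657 0.2441 0.1766] open 0.008 F [ 0.5582  0.5705 -1.508 ] J [ 49.0043  10.8527 -22.3719  -0.0861 -58.5638 -36.9854]
shift tool mm [  32.3714   44.49   -263.0415] turn deg [ 3.0726 -1.0576 -1.4443] | world mm [  10.4135 -267.2178  -26.5384]
```

```bash
python3 -m inch '[0,0.0074,-0.0438,0.5,-0.2,-0.2,0,0,0.0074,-0.0438,0.5,-0.2,-0.2,0,0,0.0074,-0.0438,0.5,-0.2,-0.2,0,0,0.0074,-0.0438,0.5,-0.2,-0.2,0,0,0.0074,-0.0438,0.5,-0.2,-0.2,0,0,0.0074,-0.0438,0.5,-0.2,-0.2,0,0,0,0,0,0,0,0]'
python3 - <<'E'
from h import *
togo([.4795,-.0195,.13],down(188.9))
E
```

```text
clock: 8.07
tool_pos: [0.4716, -0.0278, 0.3311]
orientation: [100.0, 88.8, -160.9]
force: [-0.7, 0.4, -0.1]
opening: 0.0078
clock 8.075 tcp [ 0.4716 -0.0278  0.3311] grasp [ 0.4684 -0.029   0.1721] open 0.0078 F [-0.6644  0.3724 -0.1223] J [ 20.5598   5.4332 -29.6718  -0.0371 -56.1372 -11.4242]
shift tool mm [41.8653 -9.9752  7.1401] turn deg [ 0.2146 -0.2186 -1.2233] | world mm [  7.8579   8.3316 -42.0955]
```

```bash
python3 -m inch '[0.02,-0.01,0.0071,0.2,-0.2,-1.2,0,0.018,0,0,0,0,0,0,-0.0005,0,0,0,0,0,0]'
python3 - <<'E'
from h import *
togo([.4795,-.0195,.13],down(188.9))
snap('top','t5');snap('side','s5')
Rs,o=slidepose(cur()); print(Rs,o)
g=gb@R.from_euler('z',98.9,degrees=True).as_matrix().T+[.4795,-.0195,0]
it=[(sl@Rs.T+o,se,(0,0,255)),(lab@Rs.T+o,le,(255,0,0)),(g,ge,(0,160,0))]
over('s5',280,190,60,90,8,it,'pics/o5s.png')
over('t5',255,175,80,60,10,it,'pics/o5t.png')
E
```

```text
clock: 8.45
tool_pos: [0.4791, -0.0195, 0.2903]
orientation: [102.8, 89.7, -158.4]
force: [0.3, 0.0, -0.7]
opening: 0.0081
clock 8.45 tcp [ 0.4791 -0.0195  0.2903] grasp [ 0.4784 -0.0198  0.1313] open 0.0081 F [ 0.3324  0.0183 -0.6737] J [ 21.2449   8.5932 -32.2871   0.0021 -49.3935 -12.4357]
shift tool mm [ 1.2934 -0.4128 -0.0306] turn deg [-0.0894 -0.0603 -0.2671] | world mm [ 0.4068  0.0307 -1.2953]
[[ 0.1537  0.9881  0.0013]
 [-0.9881  0.1537  0.001 ]
 [ 0.0008 -0.0014  1.    ]] [ 0.4796 -0.0195  0.0909]
```

View pics/o5s.png

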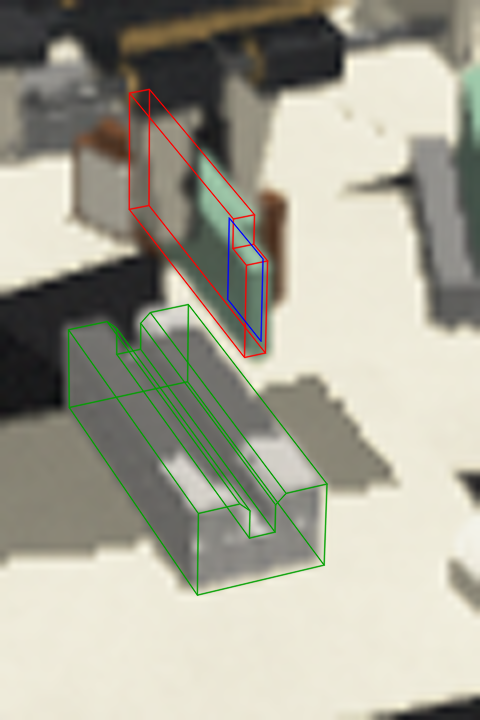

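View pics/o5t.png

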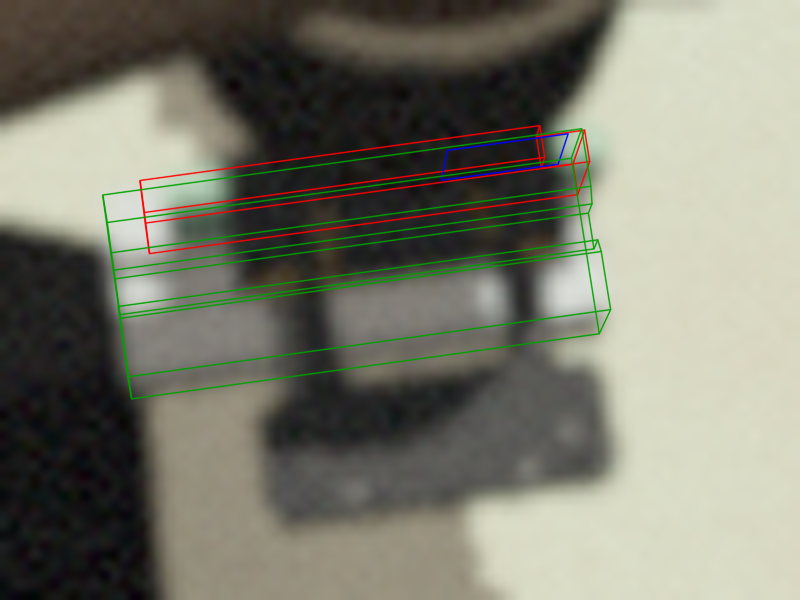

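```bash
python3 -m inch '[0.016,-0.0004,0.001,-0.1,-0.1,-0.3,0,0.015,0,0,0,0,0,0,0.01,0,0,0,0,0,0,-0.0005,0,0,0,0,0,0]'
python3 - <<'E'
from h import *
togo([.4795,-.0185,.084],down(188.9))
a=snap('top','t6');b=snap('side','s6')
Rs,o=slidepose(cur()); print(Rs,o)
g=gb@R.from_euler('z',98.9,degrees=True).as_matrix().T+[.4795,-.0195,0]
it=[(sl@Rs.T+o,se,(0,0,255)),(lab@Rs.T+o,le,(255,0,0)),(g,ge,(0,160,0))]
over('s6',280,190,60,80,8,it,'pics/o6s.png')
over('s6',280,190,60,80,8,[],'pics/o6r.png')
E
```

```text
clock: 9.05
tool_pos: [0.4816, -0.017, 0.2533]
orientation: [-82.0, 89.5, 17.1]
force: [-0.7, -0.0, -1.3]
opening: 0.0081
clock 9.05 tcp [ 0.4816 -0.017   0.2533] grasp [ 0.4829 -0.0166  0.0943] open 0.0081 F [-0.6994 -0.0347 -1.3362] J [ 21.4527  11.4981 -34.8134   0.0553 -43.1966 -12.4247]
shift tool mm [10.2678  2.3718 -1.1845] turn deg [0.1681 0.0692 0.4885] | world mm [ -2.0708  -1.5175 -10.2891]
[[ 0.1577  0.9874 -0.0097]
 [-0.9875  0.1577 -0.0029]
 [-0.0013  0.01    0.9999]] [ 0.4839 -0.0164  0.053 ]
```

View pics/o6s.png

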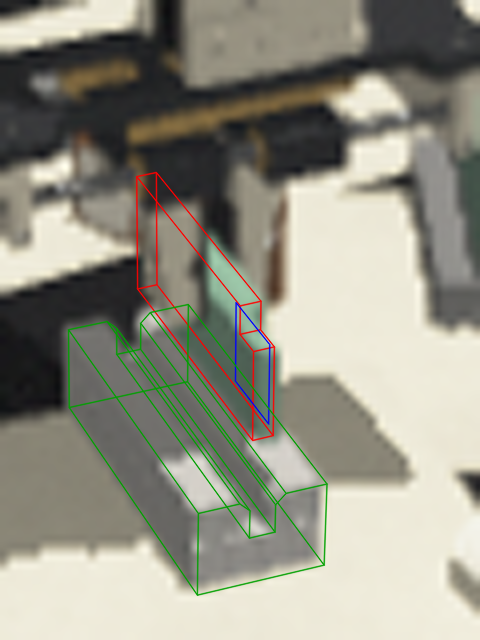

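View pics/o6r.png

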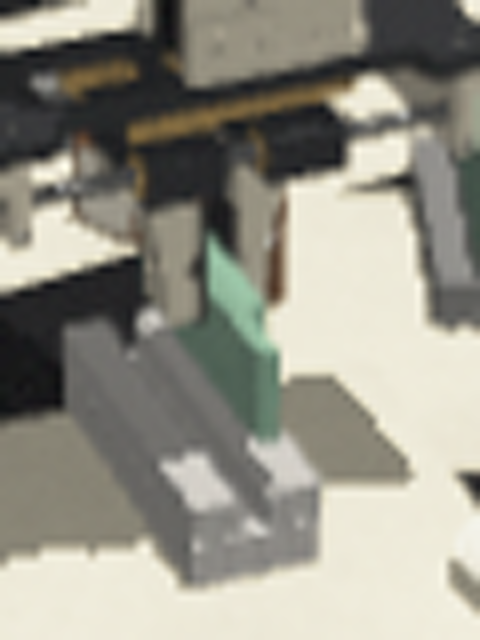

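```bash
python3 -m inch '[0.008,0.0023,-0.0012,0.2,0.1,0.5,0,-0.0003,0,0,0,0,0,0,-0.0003,0,0,0,0,0,0]'
python3 - <<'E'
from h import *
togo([.4795,-.0185,.084],down(188.9))
Rs,o=slidepose(cur()); print(o)
b=snap('side','s7');a=snap('top','t7')
Rs,o=slidepose(cur()); print(o)
g=gb@R.from_euler('z',98.9,degrees=True).as_matrix().T+[.4795,-.0195,0]
it=[(sl@Rs.T+o,se,(0,0,255)),(lab@Rs.T+o,le,(255,0,0)),(g,ge,(0,160,0))]
over('s7',280,190,60,80,8,it,'pics/o7s.png')
over('s7',280,190,60,80,8,[],'pics/o7r.png')
im=np.hstack([cv2.imread('pics/o7s.png'),cv2.imread('pics/o7r.png')])[:,:];cv2.imwrite('pics/o7.png',im[:600,150:800])
over('t7',255,175,80,60,10,it,'pics/o7t.png')
E
```

```text
clock: 9.52
tool_pos: [0.4801, -0.0185, 0.2471]
orientation: [-97.0, 89.9, 1.8]
force: [0.5, 0.3, -1.0]
opening: 0.0076
clock 9.525 tcp [ 0.4801 -0.0185  0.2471] grasp [ 0.4805 -0.0185  0.0881] open 0.0076 F [ 0.5085  0.2648 -1.027 ] J [ 21.3392  12.0013 -35.2388   0.0675 -42.631  -12.5284]
shift tool mm [4.0845 0.6133 0.1168] turn deg [-0.0396 -0.0168  0.1357] | world mm [-0.6142  0.0213 -4.0859]
[ 0.4806 -0.0185  0.0461]
[ 0.4805 -0.0185  0.0461]
```

View pics/o7s.png

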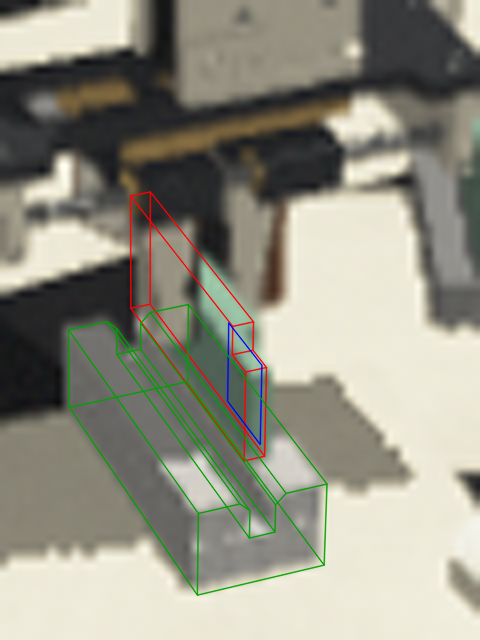

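View pics/o7r.png

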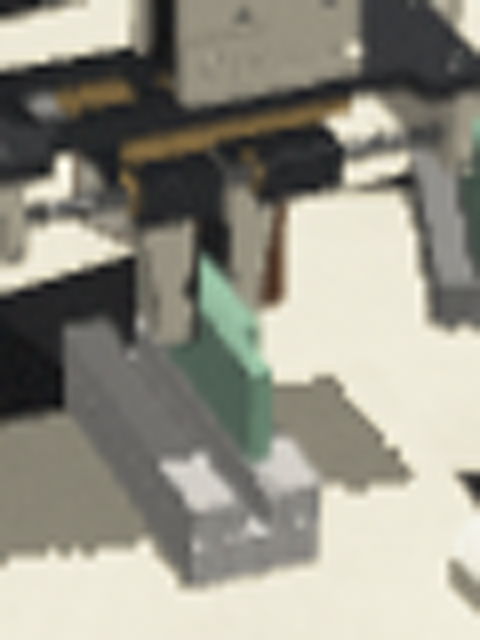

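View pics/o7t.png

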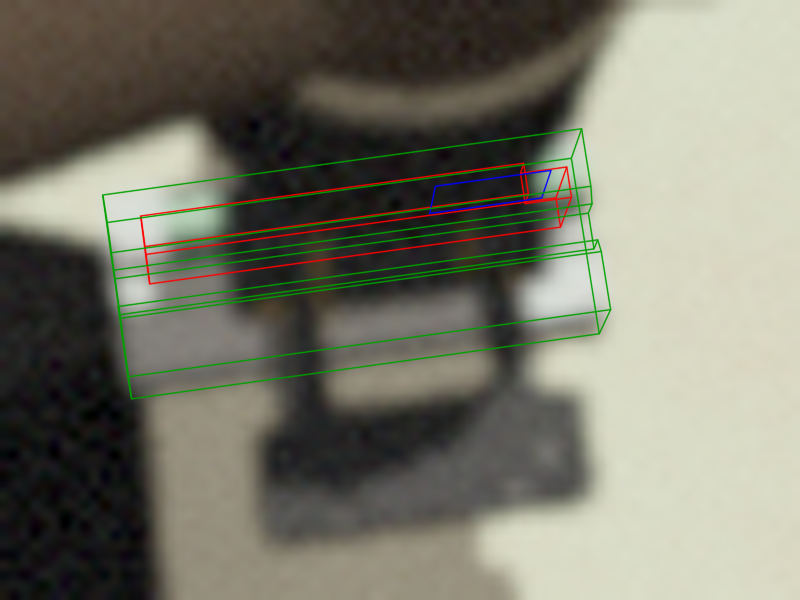

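```bash
python3 -m inch '[0,0.0028,0.0005,0,0,0.1,0,0.0035,0,0,0,0,0,0,-0.0003,0,0,0,0,0,0]'
python3 - <<'E'
from h import *
togo([.4775,-.018,.062],down(188.9))
b=snap('side','s8')
Rs,o=slidepose(cur()); print(o)
over('s8',280,190,60,80,8,[],'pics/o8r.png')
E
```

```text
clock: 10.0
tool_pos: [0.4769, -0.0185, 0.2438]
orientation: [-100.5, 90.0, -1.7]
force: [0.5, -0.1, -0.1]
opening: 0.0079
clock 10.0 tcp [ 0.4769 -0.0185  0.2438] grasp [ 0.4771 -0.0185  0.0848] open 0.0079 F [ 0.4553 -0.0707 -0.1115] J [ 21.4843  12.0429 -35.7693   0.0242 -42.15   -12.6481]
shift tool mm [22.7704 -0.5994  0.3709] turn deg [-0.0459 -0.0076  0.0405] | world mm [  0.5516   0.4583 -22.7701]
[ 0.4773 -0.0184  0.043 ]
```

View pics/o8r.png

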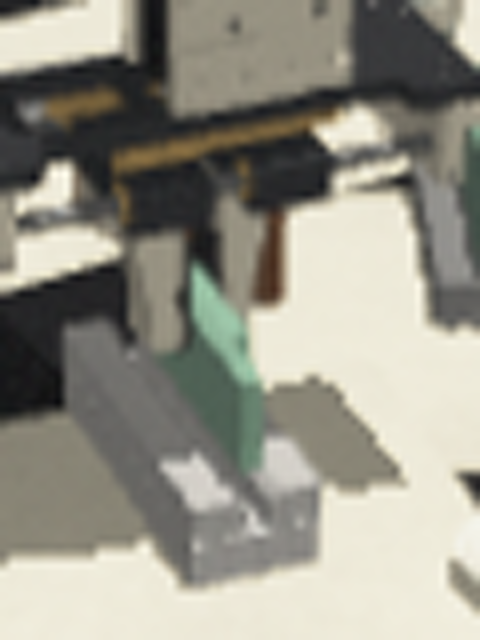

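```bash
python3 -m inch '[0.004,0.0006,0,0,0,0,0,0.004,0,0,0,0,0,0,0.003,0,0,0,0,0,0,-0.0003,0,0,0,0,0,0]'
python3 - <<'E'
from h import *
togo([.4765,-.018,.062],down(188.9));print(ctrl.get_obs()['moment'])
b=snap('side','s9')
over('s9',280,190,60,80,8,[],'pics/o9r.png')
E
```

```text
clock: 10.55
tool_pos: [0.4764, -0.0185, 0.2323]
orientation: [-110.5, 90.0, -11.7]
force: [0.0, -0.7, -1.7]
opening: 0.0077
clock 10.55 tcp [ 0.4764 -0.0185  0.2323] grasp [ 0.4765 -0.0186  0.0733] open 0.0077 F [ 0.026  -0.7004 -1.6989] J [ 21.5012  13.0181 -36.5306   0.0304 -40.4212 -12.6663]
shift tool mm [11.2832 -0.1437  0.5219] turn deg [-0.0419 -0.0126  0.0337] | world mm [  0.0686   0.5364 -11.2833]
[ 0.0727 -0.0218 -0.0212]
```

View pics/o9r.png

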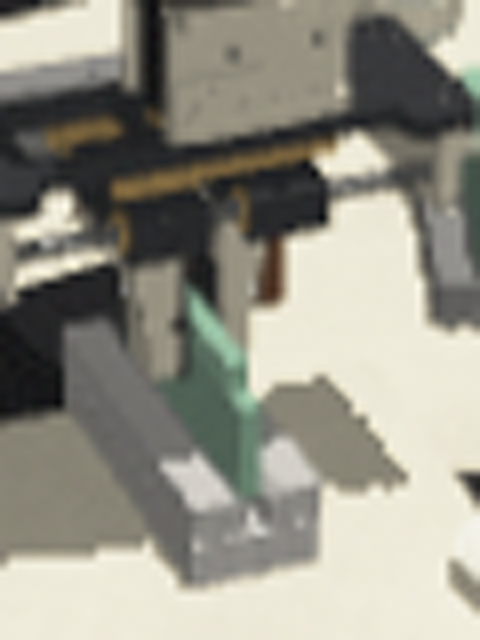

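```bash
python3 -m inch '[0.004,0,0,0,0,0,0,0.003,0,0,0,0,0,0,0.001,0,0,0,0,0,0]'
python3 - <<'E'
from h import *
togo([.4765,-.018,.062],down(188.9));print(ctrl.get_obs()['moment'])
E
```

```text
clock: 10.98
tool_pos: [0.4767, -0.0185, 0.2241]
orientation: [-94.3, 89.9, 4.5]
force: [-0.2, -0.1, -1.8]
opening: 0.0078
clock 10.975 tcp [ 0.4767 -0.0185  0.2241] grasp [ 0.4769 -0.0185  0.0651] open 0.0078 F [-0.2034 -0.1196 -1.8143] J [ 21.4993  13.7697 -37.0054   0.0371 -39.1482 -12.6652]
shift tool mm [3.1108 0.0865 0.4963] turn deg [-0.0372 -0.0061  0.08  ] | world mm [-0.1576  0.4774 -3.111 ]
[ 0.0686 -0.0266  0.0207]
```

```bash
python3 -m inch '[0.002,0,0,0,0,0,0,0.0015,0,0,0,0,0,0]'
python3 -m inch '[0.001,0,0,0,0,0,0,0.001,0,0,0,0,0,0]'
python3 - <<'E'
from h import *
togo([.4765,-.018,.062],down(188.9));print(ctrl.get_obs()['moment'])
E
```

```text
clock: 11.22
tool_pos: [0.4768, -0.0185, 0.2208]
orientation: [-106.5, 89.9, -7.6]
force: [-6.6, 2.4, 21.6]
opening: 0.0077
clock: 11.48
tool_pos: [0.4767, -0.0184, 0.2208]
orientation: [-121.3, 89.9, -22.4]
force: [-5.8, 1.3, 13.9]
opening: 0.0075
clock 11.475 tcp [ 0.4767 -0.0184  0.2208] grasp [ 0.4769 -0.0185  0.0618] open 0.0075 F [-5.767   1.2892 13.8738] J [ 21.5238  14.0728 -37.2223   0.1074 -38.6353 -12.6743]
shift tool mm [-0.1547  0.1323  0.4485] turn deg [ 0.0334 -0.0502  0.0826] | world mm [-0.2006  0.4226  0.1541]
[ 0.6872  2.2413 -0.0971]
```

Run:
```python
from h import *
b=snap('side','s10');a=snap('top','t10')
Rs,o=slidepose(cur()); 
g=gb@R.from_euler('z',98.9,degrees=True).as_matrix().T+[.4795,-.0195,0]
it=[(sl@Rs.T+o,se,(0,0,255)),(g,ge,(0,160,0))]
over('s10',280,190,60,75,8,[],'pics/a.png');over('t10',255,175,80,60,8,[],'pics/b.png')
x,y=cv2.imread('pics/a.png'),cv2.imread('pics/b.png')
cv2.imwrite('pics/o10.png',x);cv2.imwrite('pics/o10t.png',y)
print(o)
```

```text
[ 0.477  -0.0185  0.0199]
```

View pics/o10.png

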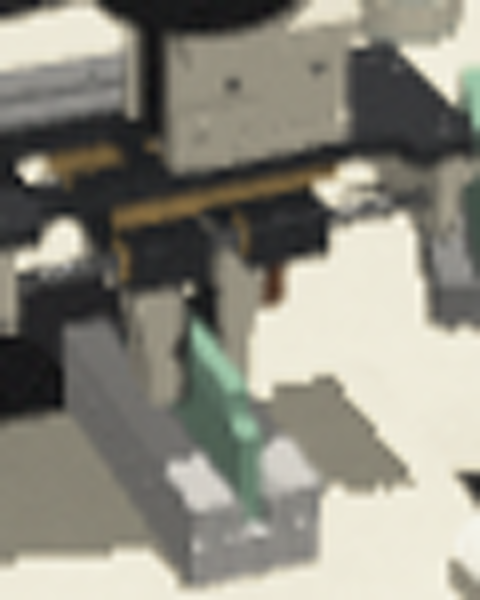

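View pics/o10t.png

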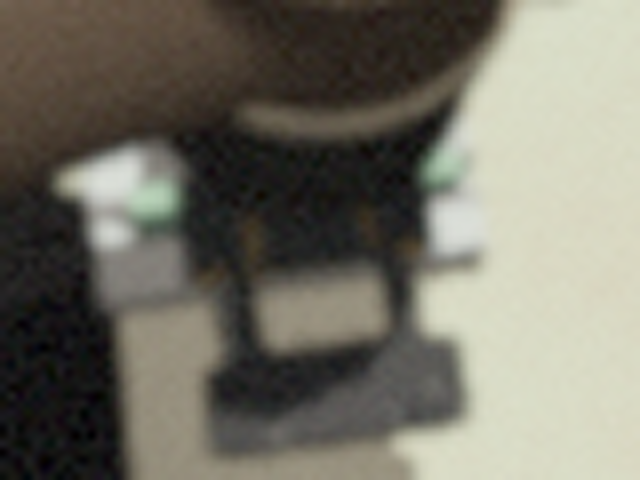

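Run:
```python
from h import *
Rs,o=slidepose(cur()); 
g=gb@R.from_euler('z',98.9,degrees=True).as_matrix().T+[.4795,-.0195,0]
it=[(sl@Rs.T+o,se,(0,0,255)),(g,ge,(0,160,0))]
over('t10',255,180,70,45,11,it,'pics/b1.png')
over('t10',255,180,70,45,11,[],'pics/b2.png')
over('s10',280,190,60,75,8,it,'pics/b3.png')
```

```text
(no output)
```

View pics/b1.png

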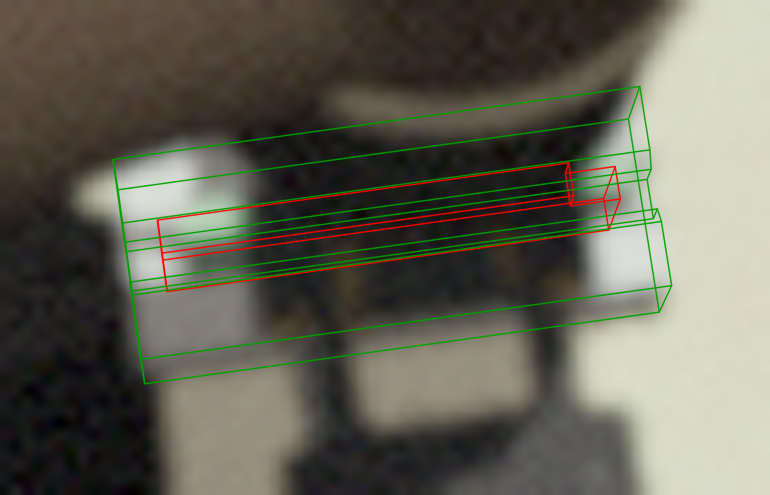

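View pics/b2.png

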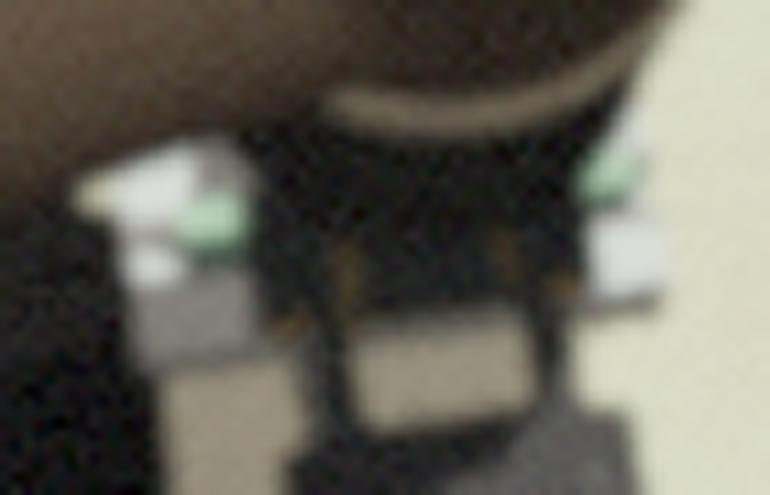

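View pics/b3.png

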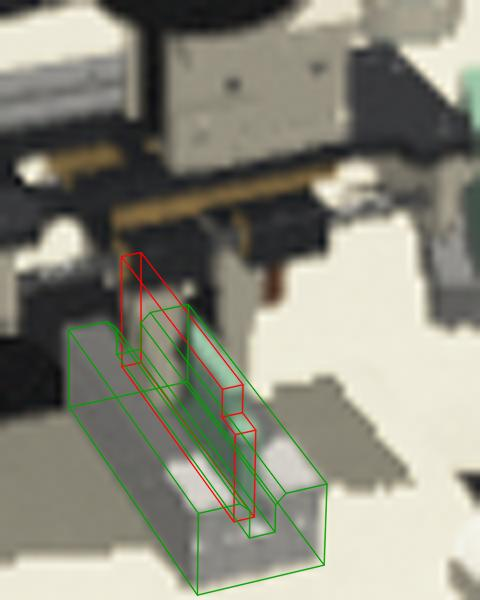

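```bash
python3 -m inch '[-0.003,0,0,0,0,0,0,-0.0005,0,0.004,0,0,0,0,-0.0003,0,0,0,0,0,0]'
python3 - <<'E'
from h import *
togo([.4765,-.0145,.062],down(188.9));print(ctrl.get_obs()['moment'])
E
```

```text
clock: 11.95
tool_pos: [0.4761, -0.0142, 0.225]
orientation: [-106.0, 89.9, -7.0]
force: [-0.8, 0.5, -1.4]
opening: 0.0077
clock 11.95 tcp [ 0.4761 -0.0142  0.225 ] grasp [ 0.4764 -0.0142  0.066 ] open 0.0077 F [-0.8487  0.5087 -1.3749] J [ 22.072   13.6118 -37.0962   0.1025 -39.1757 -13.2255]
shift tool mm [ 3.9867 -0.3808 -0.386 ] turn deg [ 0.026  -0.0366  0.128 ] | world mm [ 0.4453 -0.3233 -3.9856]
[ 0.0557 -0.044   0.0018]
```

```bash
python3 -m inch '[0.003,-0.0003,0,0,0,0,0,0.002,0,0,0,0,0,0,0.0015,0,0,0,0,0,0,0.001,0,0,0,0,0,0]'
python3 - <<'E'
from h import *
togo([.4765,-.0145,.062],down(188.9));print(ctrl.get_obs()['moment'])
a=snap('top','t11');b=snap('side','s11')
over('t11',255,180,70,45,11,[],'pics/b2.png')
over('s11',280,190,60,75,8,[],'pics/b3.png')
E
```

```text
clock: 12.45
tool_pos: [0.4765, -0.0139, 0.2208]
orientation: [-131.2, 89.8, -32.1]
force: [-5.4, 1.7, 14.1]
opening: 0.0076
clock 12.45 tcp [ 0.4765 -0.0139  0.2208] grasp [ 0.4769 -0.0141  0.0618] open 0.0076 F [-5.4491  1.7447 14.1078] J [ 22.1188  14.0301 -37.326    0.2043 -38.5523 -13.223 ]
shift tool mm [-0.1498  0.0935 -0.6434] turn deg [ 0.1555 -0.1031  0.1183] | world mm [ 0.0086 -0.6499  0.1507]
[ 0.858   2.2453 -0.1168]
```

View pics/b2.png

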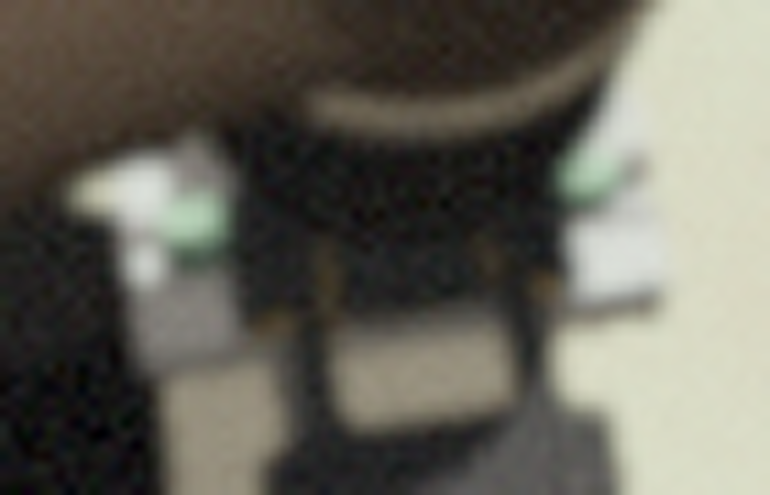

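View pics/b3.png

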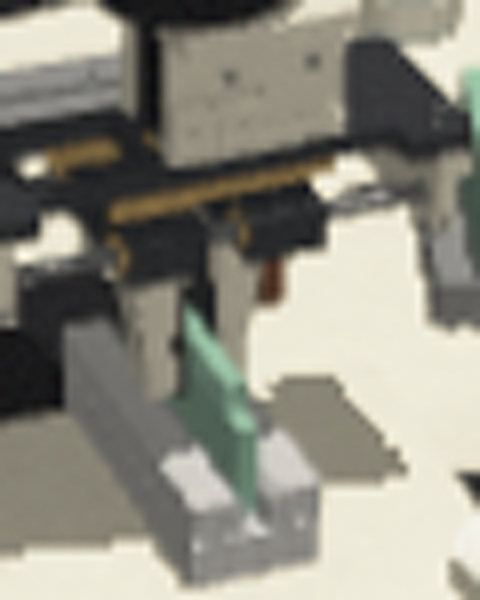

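```bash
python3 -m inch '[-0.008,0,0,0,0,0,0,-0.012,0,0,0,0,0,0,-0.025,0,0,0,0,0,0,-0.04,0,0,0,0,0,0,-0.04,0,0,0,0,0,0,-0.03,0,0,0,0,0,0,0,0,0,0,0,0,0]'
cat >> h.py <<'E'
M=np.array([[0,0,-1],[0,-1,0],[-1,0,0.]])
def final(back=0,up=0,psi=2.2,foc=(.5184,-.2897,.150),gs=(-.005,-.0018,.0418)):
    a=np.radians(40);c,s=np.cos(a),np.sin(a);p=np.radians(psi);rx=np.array([np.cos(p),np.sin(p),0]);z=np.array([0,0,1.])
    y=c*rx+s*z; zz=-s*rx+c*z; Rs=np.stack([np.cross(y,zz),y,zz],1)
    o=np.array(foc)-Rs@np.array([.036,.004,.0195])
    gp=o+Rs@np.array(gs)-back*rx+up*z
    return gp,R.from_matrix(Rs@M.T)
E
python3 - <<'E'
from h import *
gp,Rt=final(.1,.06);print(gp);togo(gp,Rt)
print(ctrl.get_obs()['joint_pos'])
E
```

```text
clock: 13.42
tool_pos: [0.4759, -0.014, 0.3828]
orientation: [-143.9, 89.8, -44.8]
force: [0.4, -0.2, -0.8]
opening: 0.008
[ 0.3981 -0.2533  0.2234]
clock 13.425 tcp [ 0.4759 -0.014   0.3828] grasp [ 0.4762 -0.0143  0.2238] open 0.008 F [ 0.3795 -0.1614 -0.79  ] J [ 22.1325   2.454  -25.5388   0.1623 -61.9464 -13.1732]
shift tool mm [  37.7551  215.952  -211.8337] turn deg [  6.5967   2.2706 -39.8526] | world mm [-179.9318 -243.1918  -37.6361]
[ 22.1325   2.454  -25.5388   0.1623 -61.9464 -13.1732]
```

```bash
python3 -m inch '[0,0.016,-0.0385,1,0.4,0,0,0,0.016,-0.0385,1,0.4,0,0,0,0.016,-0.0385,1,0.4,0,0,0,0.016,-0.0385,1,0.4,0,0,0,0.016,-0.0385,1,0.4,0,0,0,0.016,-0.0385,1,0.4,0,0,-0.0005,0,0,0,0,-5,0,-0.0005,0,0,0,0,-8,0,-0.0005,0,0,0,0,-8,0]'
python3 - <<'E'
from h import *
gp,Rt=final(.05,.05);print(gp);togo(gp,Rt)
E
```

```text
clock: 14.55
tool_pos: [0.402, -0.2613, 0.3824]
orientation: [-96.6, 68.7, -3.3]
force: [-0.2, -0.2, -2.4]
opening: 0.0077
[ 0.4481 -0.2514  0.2134]
clock 14.55 tcp [ 0.402  -0.2613  0.3824] grasp [ 0.4595 -0.2647  0.2342] open 0.0077 F [-0.2208 -0.2124 -2.3649] J [-10.7226  -2.9145 -31.0737  -4.0946 -40.817   16.5772]
shift tool mm [23.6629 68.7808 10.7256] turn deg [  1.7414  -1.7486 -18.8545] | world mm [-55.989    6.0346 -47.2714]
```

```bash
python3 -m inch '[0.01,0.03,0.005,0.5,-0.5,-6,0,0.01,0.03,0.005,0.5,-0.5,-6,0,0,0,0,0.5,-0.5,-6,0,0,0,0,0,0,0,0]'
python3 - <<'E'
from h import *
gp,Rt=final(.05,.03);print(gp);togo(gp,Rt)
gp,Rt=final();togo(gp,Rt)
E
```

```text
clock: 15.05
tool_pos: [0.3508, -0.2539, 0.3352]
orientation: [-90.3, 50.5, 1.9]
force: [1.1, -0.4, -0.7]
opening: 0.0079
[ 0.4481 -0.2514  0.1934]
clock 15.05 tcp [ 0.3508 -0.2539  0.3352] grasp [ 0.4519 -0.2506  0.2124] open 0.0079 F [ 1.0587 -0.3798 -0.7127] J [-20.2884  -5.8351 -34.2801 -31.024  -27.6995  45.7704]
shift tool mm [12.3442 16.5385 -1.1837] turn deg [ 0.0295 -0.2203 -0.5325] | world mm [ -4.8722  -1.4275 -20.0381]
clock 15.05 tcp [ 0.3508 -0.2539  0.3352] grasp [ 0.4519 -0.2506  0.2124] open 0.0079 F [ 1.0587 -0.3798 -0.7127] J [-20.2884  -5.8351 -34.2801 -31.024  -27.6995  45.7704]
shift tool mm [67.2854 -2.9916 -0.9821] turn deg [ 0.0295 -0.2203 -0.5325] | world mm [ 45.0909   0.4919 -50.0381]
```

```bash
python3 -m inch '[0.02,-0.001,0,0,-0.2,-0.5,0,0.018,0,0,0,0,0,0,-0.0005,0,0,0,0,0,0]'
python3 - <<'E'
from h import *
gp,Rt=final();togo(gp,Rt)
snap('side','s12');snap('top','t12')
over('s12',270,190,180,140,4,[],'pics/p1.png');over('t12',330,40,140,150,4,[],'pics/p2.png')
E
```

```text
clock: 15.42
tool_pos: [0.3756, -0.2538, 0.3054]
orientation: [-90.0, 50.5, 2.2]
force: [-0.5, -0.2, -1.7]
opening: 0.0075
clock 15.425 tcp [ 0.3756 -0.2538  0.3054] grasp [ 0.4766 -0.25    0.1827] open 0.0075 F [-0.4753 -0.1771 -1.6537] J [-20.3158  -1.0255 -33.1222 -35.4438 -24.7884  50.6006]
shift tool mm [28.5919 -2.8033 -0.3052] turn deg [-0.0098 -0.0238 -0.5119] | world mm [ 20.3427   0.4637 -20.2833]
```

View pics/p1.png

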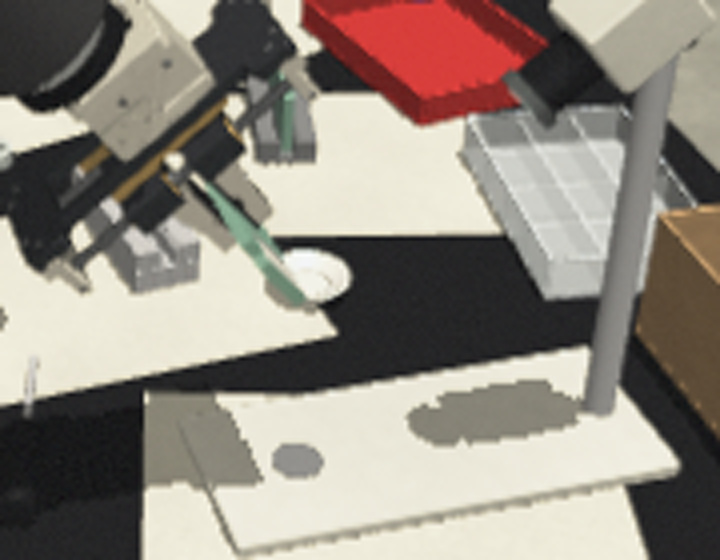

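View pics/p2.png

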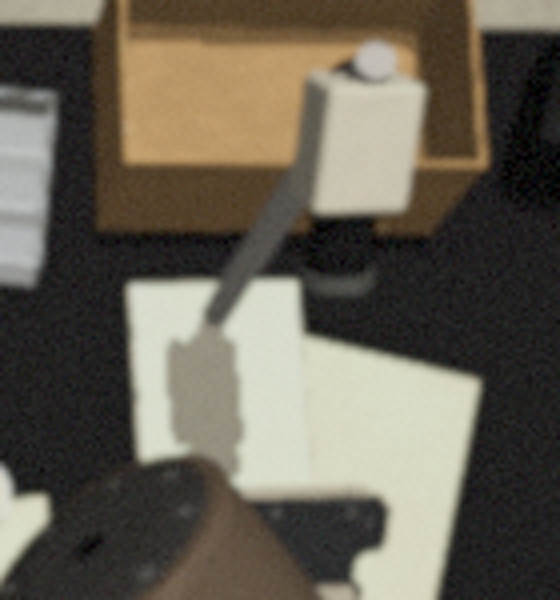

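```bash
python3 -m inch '[0.015,-0.0025,-0.0003,0,0,-0.5,0,0.011,0,0,0,0,0,0,-0.0005,0,0,0,0,0,0,-0.0005,0,0,0,0,0,0]'
python3 - <<'E'
from h import *
gp,Rt=final();togo(gp,Rt)
snap('side','s13');snap('top','t13')
gpose=cur()
for dx,dy,out in((-.005,-.0018,'q1'),):
    p,r,_=gpose;Rs=r.as_matrix()@M;o=p+r.apply(G)-Rs@np.array([dx,dy,.0418])
    print('label centre est',o+Rs@[.036,.004,.0195],'label normal',Rs[:,1])
    it=[(sl@Rs.T+o,se,(0,0,255)),(lab@Rs.T+o,le,(255,0,0))]
    over('s13',310,220,60,70,8,it,f'pics/{out}.png')
over('s13',310,220,60,70,8,[],'pics/q0.png')
over('t13',320,90,140,140,4,it,'pics/q2.png')
E
```

```text
clock: 16.02
tool_pos: [0.3932, -0.2534, 0.29]
orientation: [-90.2, 49.9, 2.1]
force: [0.3, -0.5, -0.5]
opening: 0.0078
clock 16.025 tcp [ 0.3932 -0.2534  0.29  ] grasp [ 0.4956 -0.2496  0.1684] open 0.0078 F [ 0.2935 -0.5279 -0.5219] J [-20.4802   1.804  -31.8619 -38.9012 -23.2082  54.4224]
shift tool mm [ 5.4525  0.9825 -0.1089] turn deg [ 0.142  -0.061   0.1165] | world mm [ 2.7645 -0.0111 -4.8025]
label centre est [ 0.516  -0.2898  0.1553] label normal [0.7638 0.0319 0.6447]
```

View pics/q0.png

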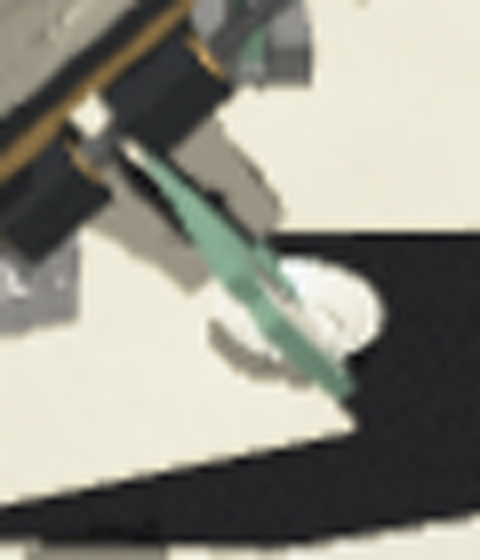

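View pics/q1.png

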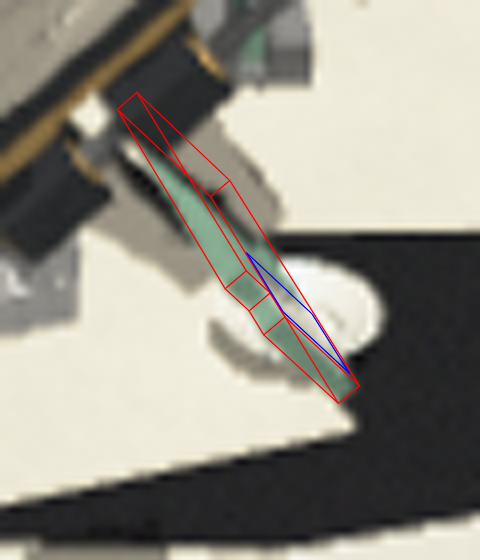

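View pics/q2.png

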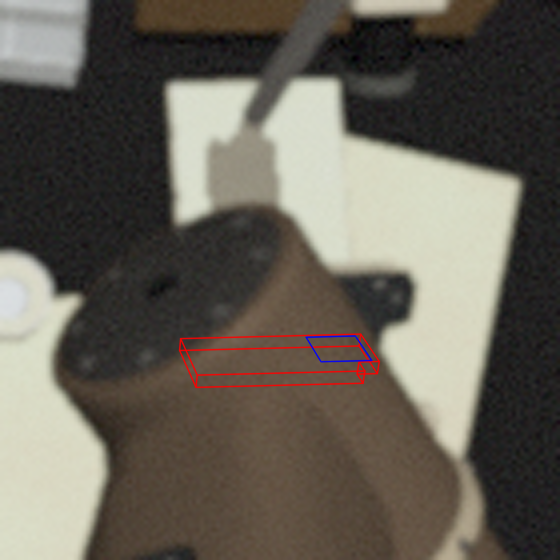

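Run:
```python
from h import *
from scipy.optimize import least_squares
# refine plate: sample edges subpixel in each original image
def boxpts(psi,x,y,z): 
    P=np.array([(-.06,-.06),(.23,-.06),(.23,.06),(-.06,.06)]);c,s=np.cos(np.radians(psi)),np.sin(np.radians(psi))
    return np.stack([x+P[:,0]*c-P[:,1]*s,y+P[:,0]*s+P[:,1]*c,np.full(4,z)],1)
t=np.linspace(0,2*np.pi,25)[:-1]
def items(psi,x,y):
    d=np.stack([x+.016*np.cos(t),y+.016*np.sin(t),np.full(24,.012)],1)
    c,s=np.cos(np.radians(psi)),np.sin(np.radians(psi))
    ex=np.array([c,s]);ey=np.array([-s,c]);
    po=[];
    for z in(.012,.342):
        for a,b in((-1,-1),(1,-1),(1,1),(-1,1)): po.append([*(np.array([x,y])+ex*(.205+.01*a)+ey*.01*b),z])
    return [(boxpts(psi,x,y,.012),le,(0,0,255)),(d,[(i,(i+1)%24) for i in range(24)],(255,0,0)),(np.array(po),[(0,4),(1,5),(2,6),(3,7)],(0,160,0))]
it=items(2.2,.5184,-.2897)
over('top0',355,60,85,160,3.7,it,'pics/r1.png')
over('side0',310,190,140,145,5,it,'pics/r2.png')
```

```text
(no output)
```

View pics/r1.png

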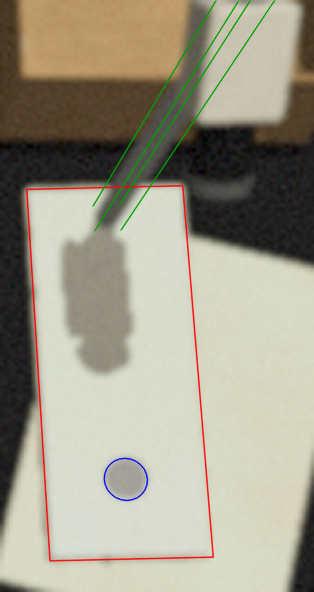

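View pics/r2.png

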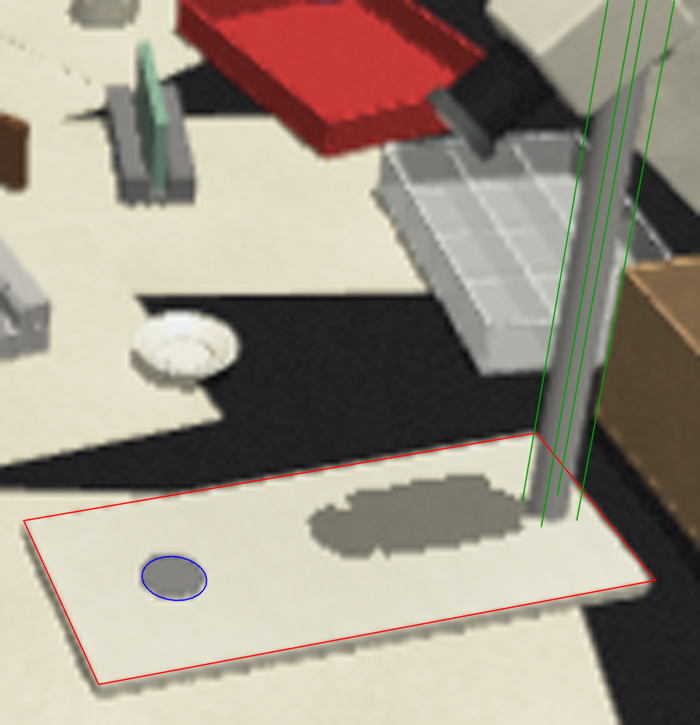

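```bash
python3 -m inch '[0.005,0.001,-0.0001,0.1,-0.1,0.1,0,-0.0003,0,0,0,0,0,0,-0.0003,0,0,0,0,0,0]'
python3 - <<'E'
from h import *
gp,Rt=final(psi=2.0);togo(gp,Rt);print(ctrl.get_obs()['qvel'])
E
```

```text
clock: 16.5
tool_pos: [0.3951, -0.2534, 0.2863]
orientation: [-90.0, 49.9, 2.2]
force: [0.3, 0.6, -1.1]
opening: 0.0082
clock 16.5 tcp [ 0.3951 -0.2534  0.2863] grasp [ 0.4974 -0.2494  0.1646] open 0.0082 F [ 0.2851  0.5508 -1.0633] J [-20.6575   2.338  -31.6659 -39.6037 -23.1281  55.1857]
shift tool mm [ 1.4959 -0.0318  0.3995] turn deg [0.1929 0.1479 0.0767] | world mm [ 0.971   0.4377 -1.1242]
[-0.1327 -0.0456 -0.1417  0.1691 -0.0919 -0.1289]
```

```bash
python3 -m inch '[0.0015,0,0.0004,0.1,0.1,0.1,0,-0.0002,0,0,0,0,0,0]'
python3 - <<'E'
from h import *
gp,Rt=final(psi=2.0);togo(gp,Rt)
snap('side','s14');snap('top','t14')
p,r,_=cur();Rs=r.as_matrix()@M;o=p+r.apply(G)-Rs@np.array([-.005,-.0018,.0418])
print('label',o+Rs@[.036,.004,.0195],Rs[:,0],Rs[:,1])
it=[(sl@Rs.T+o,se,(0,0,255)),(lab@Rs.T+o,le,(255,0,0))]
over('s14',325,235,40,45,13,it,'pics/u1.png');over('s14',325,235,40,45,13,[],'pics/u0.png')
c=Cam('s14');P=c.cloud();C=c.C.astype(int)
m=(C[...,1]>C[...,0]+12)&(P[...,0]>.46)&(P[...,0]<.56)&(P[...,1]<-.25)&(P[...,1]>-.4)&(P[...,2]>.1)&(P[...,2]<.22)
Q=(P[m]-o)@Rs; print(m.sum(),np.percentile(Q,[5,25,50,75,95],axis=0))
c=Cam('t14');P=c.cloud()
from numpy import r_
b=Cam('side0');print('scene moved?',[int((np.abs(Cam('s14').C.astype(int)-b.C.astype(int)).max(-1)>60)[y0:y1,x0:x1].sum()) for x0,x1,y0,y1 in((330,352,200,232),(334,360,250,268),(262,276,222,236),(268,285,278,318),(322,342,178,198))])
E
```

```text
clock: 16.75
tool_pos: [0.3959, -0.253, 0.2853]
orientation: [-90.0, 50.0, 2.1]
force: [-0.2, 0.2, -1.5]
opening: 0.0076
clock 16.75 tcp [ 0.3959 -0.253   0.2853] grasp [ 0.498  -0.2493  0.1634] open 0.0076 F [-0.1763  0.1708 -1.5301] J [-20.3552   2.442  -31.8101 -39.3015 -22.7425  54.6324]
shift tool mm [ 0.1807 -0.018   0.0274] turn deg [ 0.088   0.0323 -0.0269] | world mm [ 0.1288  0.0321 -0.127 ]
label [ 0.5183 -0.2896  0.1502] [ 0.0365 -0.9993  0.0006] [0.7657 0.0283 0.6425]
150 [[ 0.0008 -0.004   0.0053]
 [ 0.009  -0.0016  0.0243]
 [ 0.0352  0.0008  0.039 ]
 [ 0.0525  0.0027  0.0489]
 [ 0.0552  0.0035  0.0519]]
scene moved? [303, 111, 0, 50, 42]
```

View pics/u1.png

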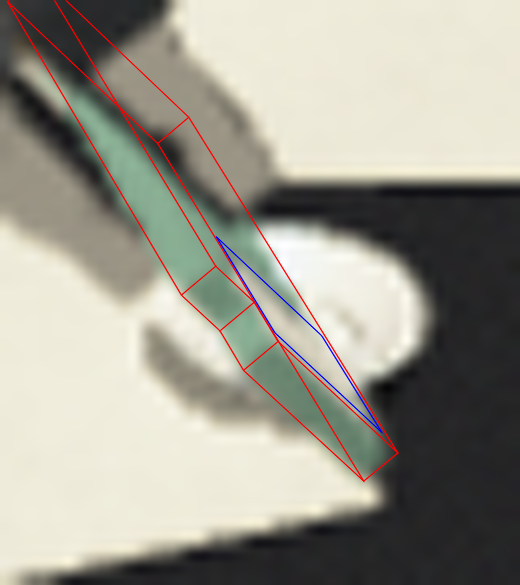

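View pics/u0.png

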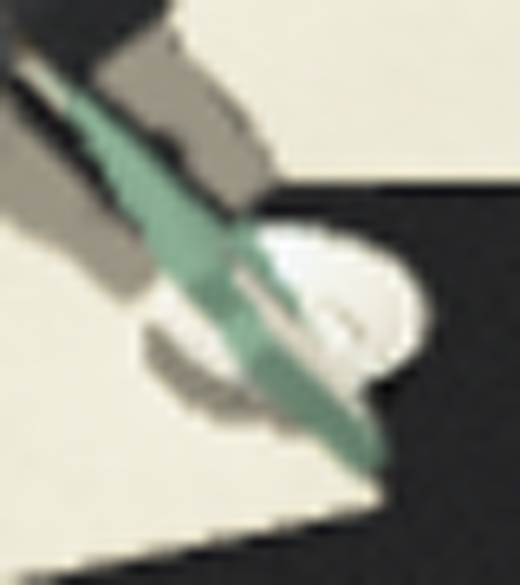

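View pics/s14.png

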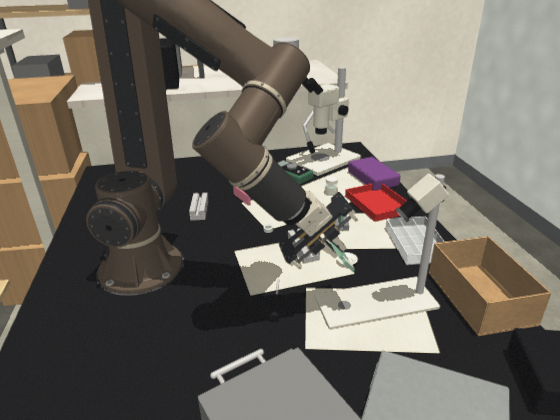

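Run:
```python
from h import *
gp,Rt=final(psi=2.0);togo(gp,Rt)
ctrl.close_job()
```

```text
clock 16.85 tcp [ 0.3959 -0.253   0.2853] grasp [ 0.498  -0.2493  0.1635] open 0.0076 F [ 0.5792  0.0201 -0.8363] J [-20.365    2.4356 -31.8055 -39.3092 -22.7528  54.6457]
shift tool mm [ 0.2474 -0.0016  0.0507] turn deg [ 0.0893  0.0329 -0.0202] | world mm [ 0.1582  0.0564 -0.1886]
the job is handed in; nothing more can be done
```

The job is handed in at 16.85 s of the 43 s allowed. The notched slide is held still at the inspection camera, label facing the lens and notched edge uppermost.

- **Gauge:** I took the slide from the left stand and pushed it down in the right-hand gauge block until it met the floor. The wrist force was about 14 N, 22 N at most in the readings. It first sat about 4 mm off centre along the slot, so I lifted it slightly, re-centred it, pressed it home again and drew it out.
- **Final pose:** my estimate puts the label centre at (0.518, -0.290, 0.150), within about 0.3 mm of the measured focus. The label tilt is within 0.1 degrees, and the edge is level to about 0.05 degrees. Wrist force readings stayed near 1 N.

**Disagreements and limits:**
- The slide sat about 5 mm along its length and 2 mm sideways from the nominal grip centre. I corrected for this using its position in the gauge. That correction, and the final placing, rest on the camera calibration, which is good to about 2 mm.
- The two cameras differed by about 3 mm on the gauge position.
- At the end the arm hid the slide from the top camera, so only the side view and its depth could confirm the label. They agreed to about 1 to 2 mm.
- A pixel comparison meant to show whether other objects had moved was inconclusive: the collar's area was unchanged, but the arm and its shadow covered the others. The gripper also hid the square-cornered slide in the last picture. In the side pictures the jar, dish and collar look undisturbed, and I felt no unexpected contact.

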